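# Free a jammed steriliser drawer from behind and hang the mug up to drain

## Robot

A 7-joint arm with a two-finger parallel gripper is mounted at the origin on the work surface. World frame = base frame: x ahead of the robot, y to its left, z up, the work surface at z = 0. Lengths are in m, angles in rad, forces in N, time in s.
With the tool pointing down it reaches from about 0.425 to 0.875 m from the base axis. Payload 9.9 kg.
Tool frame: the origin (TCP) lies midway between the tips of the shut fingers; the grasp point (between the pads) lies 19 mm behind it; y points along the fingers, z is the direction in which the jaws open and shut, and the axes are right-handed (so a half turn about y gives the same grasp; the last joint's range is limited). The gripper opens to 85 mm and grips with 20 to 120 N. Pads are 22 mm wide; open, the fingers measure 114 mm over their backs; the gripper's body (76 mm by 85 mm) begins 54 mm behind the grasp point. The pads swing forward as they close: fully open they stand 13 mm farther back than shut.
Start: joints at [1.236, 0.576, 0.025, 1.437, -0.015, 1.129, -0.057], TCP at [0.168, -0.654, 0.231] pointing down, gripper open.
Joint ranges: [-2.76, 2.76], [-0.34, 2.15], [-1.52, 1.57], [0.19, 2.46], [-1.09, 4.23], [0.17, 1.99], [-2.82, 2.82]. Speed limits (rad/s): [2.22, 2.22, 3.01, 3.01, 3.14, 3.14, 3.14].

## Interface

Orientations are given as a rotation vector (axis times angle).
In Python, from plant import ctrl, capture, camera_info, nets gives the robot as it stands. The module is installed in compiled form; this text tells all that it offers.
- The arm moves only by the tool jog_arm, never from a script. Its argument "series" is a list of rows, each a list of 3 entries, a list of its own where there are three numbers: the turn, a rotation vector about the world's x, y, z in degrees, then the shift along the world's x, y, z in mm, then the closure, from -1 (fully open) to 1 (shut), so that 0 is half open. In form: [[[wx, wy, wz], [tx, ty, tz], fingers], ...]. A call has 1 to 20 rows; each row shifts and turns the commanded pose from where the row before left it; what a row does not reach is not made up. A row lasts 1/10 s, in which the tool goes at most 50 mm and 8.59 degrees, less where a joint would pass 70% of its speed; a pose out of reach is approached as far as the arm can. A call with a gripper value outside its range is refused whole. The fingers move at their own pace and stop on an object; "grip_force" is the grip in N (left out, the last holds). Time passes only in rows, so rows that do not move let the fingers close. It gives the time, the measured TCP pose, the force and the opening at its end, in the units of the state.
- ctrl.get_state(): the state, without advancing time (a new reading comes with each control period).
- capture(name): name is "side" or "top" or "wrist"; returns the picture (420x560x3 uint8, blue, green, red); there is no depth.
- camera_info(name): a dict with "camera_matrix" (3x3 intrinsics, pixels), "position" and "orientation" of the camera in the world. Camera axes: x right, y down, z forward; pixel columns grow to the right and rows downward; lengths in m; the calibration is good to about 2 mm. The wrist camera is an equidistant fisheye: a pixel r from the principal point sees the ray r / f radians off the axis. A picture is of the moment at which its call begins: read the wrist's pose just before it. camera_info takes no time and is no camera call; for the wrist camera it gives the pose at the moment of the call.
- ctrl.sign_off(): hands the job in, once; it reports no verdict.
Trained networks look in the newest picture that a camera, given by its name, has taken for a name from the list of things; names that differ only in an ending like _2 or _b are one class to them, and where a whole thing is asked for, a point or a joint stands for the part that bears it (a point fixed in the world has none). Each returns a list of dicts, best first, with "score" (0 to 1); they miss things now and then, are a little off and sometimes report something else, mostly with a low value. They report only what shows in the picture. A call takes as long as a camera call. They do not tell look-alikes from the thing itself.
- nets.cut_out(camera, target): "pixels" (420x560 bool, what is visible of it) and "uv" ([column, row] in pixels, amid what is visible of it).
The state is a dict: "t": time; "joint_pos": joint angles; "joint_velocities": joint speeds; "joint_torque": joint torques, N m; "tool_pos": TCP position; "tcp_rot": TCP orientation; "contact_force": force on the tool from outside, world axes, zero at the start; "ft_torque": the same for the moment, N m; "width": finger opening in m.
Only numpy, scipy, OpenCV 4.12 (cv2) and the standard library are available. Lean on these libraries where they do the work, as an engineer would, in place of code of your own. Each camera call takes 0.05 s, during which the arm holds its last target.

## Task

The bottle steriliser's drawer has jammed on its catch: take the beech stick and push the catch with it through the small hole in the back of the steriliser until the drawer springs out, then lay the stick down on the counter. Take the child's mug out of the drawer as it stands, upside down, slide it down along the free slanted prong of the drying rack, between the two beakers, until the prong's end is at the bottom of the mug, and only then let go. Leave the drawer out, and do not knock or move anything else.

Things in the scene. Friction and masses are not known exactly. Their poses are not given: they have to be found in the camera images.
- steriliser: White box-shaped drawer steriliser with a clear window in its top, fixed to the counter: 230 mm deep (own x), 250 mm wide (own y), 168 mm high. Origin: middle of its underside, on the counter. Own -x is the front, where the grey drawer comes out; +x is the back, a white panel 115 mm from the origin with the release hole.
- hole (a point): Centre of the round release hole (26 mm across) on the outer face of the back panel, 82 mm above the counter on the panel's middle line. The panel is upright, 6 mm thick; push in along the steriliser's own -x. The steel tail of the catch hangs upright inside, its face 43 mm in from the panel's outer face.
- catch: Steel bell-crank spring catch inside. Origin: its level pin, 45 mm above the hole's centre, 45 mm in from the panel's outer face. A tail 30 mm wide hangs 65 mm down from the pin; a hook holds the drawer's back. Pushing the tail in at hole height frees the drawer after 10 to 12 mm of travel (about 4 N at first, 7 N at release); the tail's stop is at about 25 mm; it springs back when let go.
- drawer (a joint): How far the steriliser's drawer is out, in m: 0 (within 1 mm) when caught, 0.13 fully out. It runs out along the steriliser's own -x; once freed, a damped spring drives it gently fully out in about 2 s and lightly holds it there.
- drawer_front (a point): Middle of the outer face of the drawer's grey front panel (244 mm wide, 110 mm high, 10 mm thick, top edge 161 mm above the counter), which moves with the drawer. The drawer's floor is 60 mm above the counter and its side walls rise only 30 mm above the floor. Mug and pot ride out with the drawer.
- stick: Beech stick, 160 mm long, lying on the counter: a square handle 26 x 26 mm, 62 mm long, and a round shaft 14 mm thick, 98 mm long, on the same centre line. Origin: halfway along its length on its underside. Its own x runs along it, the shaft's free end towards +x; the centre line is 13 mm above the origin (own z).
- stick_tip (a point): Centre of the flat free end of the stick's shaft, 80 mm from its origin along its own x.
- stick_grip (a point): Middle of the stick's square handle, on the centre line; 130 mm behind the shaft's free end.
- mug: White child's mug, one loop handle, 85 mm high, upside down in the drawer. Origin: centre of its rim, underneath; own z up to its closed end. Straight-sided, outside radius 31 mm; wall 3 mm; centre of mass 51 mm above the rim (grip firmly near it, or the mug swings in the grip). Handle: along own x out to 56 mm from the axis, 16 to 70 mm above the rim, 8 mm thick; at first it points roughly to the steriliser's back. 70 to 130 g.
- mug_floor (a point): Centre of the inside of the mug's closed end, 81 mm above the rim along its own z.
- pot: Low white open pot, 62 mm across and 34 mm high, standing beside the mug in the drawer (which of the two is on which side varies). Origin: middle of its underside. It stays in the drawer.
- rack: White drying rack fixed to the counter: a drip tray 150 x 340 mm, 18 mm high, a ridge 38 mm high along it and three parallel prongs in a row, 118 mm apart along own y. Origin: middle of its underside. The prongs lean 40 degrees from upright towards own -x. The outer prongs carry upside-down beakers, the middle one is free. Two pins 59 mm high stand behind the ridge.
- prong_root (a point): Foot of the free middle prong's axis, 40 mm above the counter, at the top of the ridge.
- prong_tip (a point): Rounded end of the free middle prong, 101 mm along its axis from prong_root. The prong is 12 mm thick.
- beaker_a: Teal beaker without handle, 58 mm across the rim and 78 mm long, hung upside down on the prong at the rack's own -y end. Origin: centre of its rim; own z towards its closed end. A bystander.
- beaker_b: White beaker without handle, the same size, hung on the prong at the rack's own +y end. A bystander.
- bowl: Green feeding bowl, 132 mm across, 52 mm high, with a grip tab. Origin: middle of its underside. A bystander.
- bottle: Clear feeding bottle with a teal cap, 56 mm across and 150 mm high. Origin: middle of its underside. A bystander.
- jar: Small food jar with a metal cap, 58 mm across and 58 mm high. Origin: middle of its underside. A bystander.
- spoon: Teal spoon, 150 mm long, lying on the counter right of the stick. Origin near its middle. A bystander.
Mind the look-alikes: they are no part of the job. Of the things like the stick, leave any that is yellow; of the rest the larger one is meant.

How it is judged:
On the way, in this order (a step that is already met when the one before it is completed fails the run):
1. The stick pushes on the catch through the hole (contact force between stick and catch above 2 N), for 0.02 s.
2. The drawer has sprung out (value of joint drawer above 0.115 m), for 0.1 s.
3. The mug, still held, is down on the free prong: the prong's end is within 25 mm of the middle of the mug's inside bottom (distance between prong_tip and mug_floor below 0.025 m and z of prong_tip in the frame of mug between 0.058 and 0.084 m and contact force between the fingers and mug above 0.5 N), for 0.1 s.
At the end, for the whole second after the job is handed in: The mug hangs at rest on the rack's middle prong, the prong's end inside it and within 30 mm of the middle of its inside bottom; the drawer is still out (over 115 mm); the stick lies at rest on the counter (both its ends below 30 mm); the robot touches nothing (distance between prong_tip and mug_floor below 0.03 m and z of prong_tip in the frame of mug between 0.058 and 0.084 m and linear speed of each of mug, stick below 0.03 m/s and value of joint drawer above 0.115 m and height (world z) of stick_tip between 0 and 0.03 m and height (world z) of stick_grip between 0 and 0.03 m).
It fails at once if A beaker on the rack is moved by more than 30 mm (distance of any of beaker_a, beaker_b from where it was at the start of the episode above 0.03 m).
It fails at once if The bowl, bottle, jar or spoon is moved by more than 30 mm (distance of any of bowl, bottle, jar, spoon from where it was at the start of the episode above 0.03 m).
It fails at once if The pot is tipped over or out of the drawer (angle between pot's own z axis and vertical above 0.6 rad or height (world z) of pot above 0.1 m or height (world z) of pot below 0.05 m).
It also fails if it takes over 66 s, if anything falls off the work surface, if the arm or the gripper's body presses on something with over 40 N, if the wrist force passes 120 N, or if a joint passes its speed limit or range.

## Working session

There is one attempt and no reset: what is moved stays moved. The work goes in short steps, Python scripts to look and compute and a tool call to move; the robot and the scene stay as the last step left them, time stands still between calls to the robot, and variables do not carry over. Pictures are saved under pics/ and viewed, and the job is handed in when it is done.

Besides the shell and the picture viewer there is one more tool, called after "Emit:" as a command line: name --argument value ..., lists and objects as JSON in quotes. jog_arm: Moves the arm, as the interface text tells. Its arguments: {"type":"object","properties":{"series":{"type":"array","items":{"type":"array"}},"grip_force":{"type":"number"}},"required":["series"]}

```bash
mkdir -p pics; python3 - <<'E'
from plant import ctrl,capture,camera_info,nets
import cv2
print(ctrl.get_state())
for n in ["side","top","wrist"]:
    print(n,camera_info(n))
    cv2.imwrite(f"pics/{n}0.png",capture(n))
E
```

```text
{'t': 0.0, 'joint_pos': array([ 1.23616876,  0.57653038,  0.02484995,  1.43792375, -0.01498253,
        1.12896608, -0.05650113]), 'joint_velocities': array([ 0.00187941, -0.00083947, -0.00057969,  0.00056586,  0.00046272,
       -0.00105779, -0.00032468]), 'joint_torque': array([ 7.95569158e-04, -7.65751791e+01,  2.25110158e+00, -2.85979486e+01,
        1.53658219e-02,  1.28831956e-02, -1.51065358e-06]), 'tool_pos': array([ 0.16742405, -0.65344306,  0.23043839]), 'tcp_rot': array([-0.26361156,  2.08972369, -2.08632785]), 'contact_force': array([ 0.18922077,  0.2570748 , -0.64077689]), 'ft_torque': array([-0.03321612,  0.01195093, -0.02981603]), 'width': 0.08532579044300553}
side {'camera_matrix': array([[401.5816219 ,   0.        , 275.85113781],
       [  0.        , 401.5816219 , 210.56910463],
       [  0.        ,   0.        ,   1.        ]]), 'position': array([ 0.49933707, -0.82834021,  0.86745144]), 'orientation': array([-2.36740057, -0.02432387, -0.00944611])}
top {'camera_matrix': array([[440.87427956,   0.        , 273.42368484],
       [  0.        , 440.87427956, 203.22073143],
       [  0.        ,   0.        ,   1.        ]]), 'position': array([ 0.28602988, -0.10329586,  1.16371975]), 'orientation': array([-2.13666019,  2.10291401, -0.2205259 ])}
wrist {'camera_matrix': array([[325.1922621 ,   0.        , 280.07789557],
       [  0.        , 325.1922621 , 207.09060859],
       [  0.        ,   0.        ,   1.        ]]), 'position': array([ 0.23006194, -0.63785777,  0.37221095]), 'orientation': array([ 2.30894599, -1.79438899, -0.24176613])}
```

View pics/side0.png

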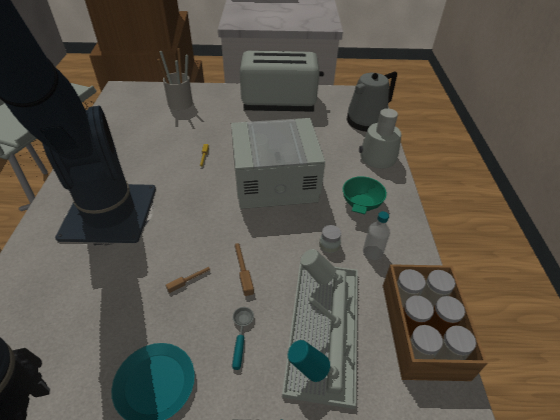

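View pics/top0.png

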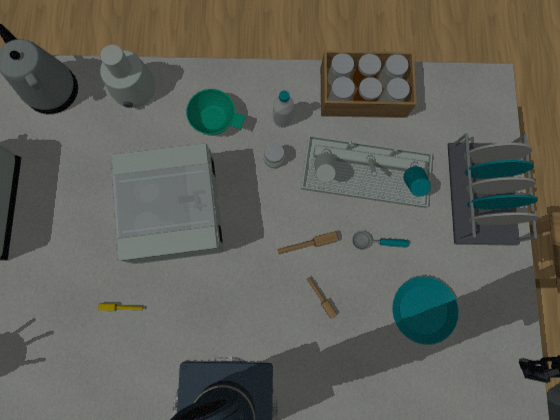

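View pics/wrist0.png

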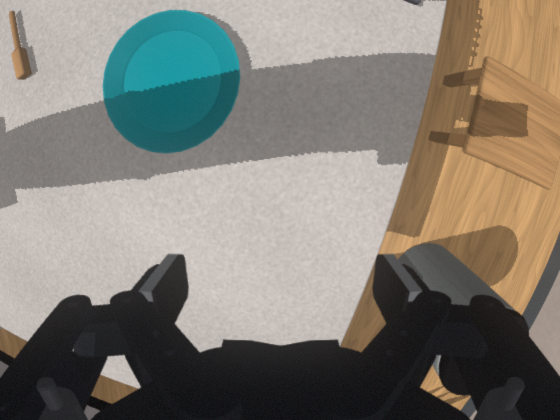

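```bash
cat > h.py <<'E'
from plant import ctrl,capture,camera_info,nets
import cv2, numpy as np
from scipy.spatial.transform import Rotation as R
def ray(name,uv,ci=None):
    ci=ci or camera_info(name);K=ci["camera_matrix"]
    d=np.array([(uv[0]-K[0,2])/K[0,0],(uv[1]-K[1,2])/K[1,1],1.])
    if name=="wrist":
        r=np.hypot(d[0],d[1]); d=np.array([d[0]/r*np.sin(r),d[1]/r*np.sin(r),np.cos(r)]) if r>1e-9 else np.array([0,0,1.])
    d=R.from_rotvec(ci["orientation"]).apply(d)
    return ci["position"],d/np.linalg.norm(d)
def atz(name,uv,z,ci=None):
    p,d=ray(name,uv,ci); return p+d*(z-p[2])/d[2]
def tri(obs):
    A=np.zeros((3,3));b=np.zeros(3)
    for o in obs:
        p,d=ray(*o);M=np.eye(3)-np.outer(d,d);A+=M;b+=M@p
    x=np.linalg.solve(A,b)
    return x,[np.linalg.norm((np.eye(3)-np.outer(d,d))@(x-p)) for p,d in [ray(*o) for o in obs]]
def proj(name,X,ci=None):
    ci=ci or camera_info(name);K=ci["camera_matrix"]
    q=R.from_rotvec(ci["orientation"]).inv().apply(np.atleast_2d(X)-ci["position"])
    if name=="wrist":
        rr=np.hypot(q[:,0],q[:,1]);th=np.arctan2(rr,q[:,2]);s=th/np.maximum(rr,1e-9)
        return np.c_[K[0,2]+K[0,0]*q[:,0]*s,K[1,2]+K[1,1]*q[:,1]*s]
    return np.c_[K[0,2]+K[0,0]*q[:,0]/q[:,2],K[1,2]+K[1,1]*q[:,1]/q[:,2]]
E
python3 - <<'E'
from h import *
names=["steriliser","stick","mug","pot","rack","beaker_a","bowl","bottle","jar","spoon","drawer_front","hole","prong_root"]
for c in ["top","side"]:
    im=cv2.imread(f"pics/{c}0.png")
    for n in names:
        try: r=nets.cut_out(c,n)
        except Exception as e: print(c,n,e); continue
        for k in r:
            m=k["pixels"].astype(np.uint8);(cx,cy),wh,a=cv2.minAreaRect(cv2.findNonZero(m))
            print(c,n,round(k["score"],2),np.round(k["uv"],1),m.sum(),"rect",np.round([cx,cy,*wh,a],1))
def crop(c,x0,y0,x1,y1,s,o): 
    im=cv2.imread(f"pics/{c}0.png")[y0:y1,x0:x1]; cv2.imwrite(o,cv2.resize(im,None,fx=s,fy=s,interpolation=cv2.INTER_CUBIC))
crop("top",100,130,240,270,4,"pics/c1.png")
crop("top",270,130,440,260,4,"pics/c2.png")
crop("side",225,110,335,215,5,"pics/c3.png")
crop("side",160,230,370,410,3,"pics/c4.png")
E
```

```text
top steriliser 0.71 [166.4 203.7] 11388 rect [165.3 203.7 112.3 105.6  83.9]
top stick 0.93 [318.8 243.2] 406 rect [307.1 243.5   9.7  60.6  76. ]
top stick 0.83 [326.2 299.8] 298 rect [320.9 297.4  47.1   8.9  56.3]
top stick 0.69 [109.8 304.5] 172 rect [119.  307.5   7.   40.   90. ]
top stick 0.54 [213.2 114.4] 1944 rect [213.8 111.   46.1  55.9  75.4]
top pot 0.32 [366.3 171.5] 5764 rect [367.4 171.4 127.6  55.3   8.3]
top rack 0.81 [368.3 169.9] 5852 rect [367.5 171.5 128.1  55.7   8.1]
top rack 0.52 [323.6 166.6] 499 rect [324.  167.5  27.   20.   90. ]
top beaker_a 0.82 [419.6 182.1] 617 rect [416.8 181.1  31.3  22.8  63.4]
top beaker_a 0.82 [324.1 167.6] 541 rect [324.5 167.5  29.   21.   90. ]
top beaker_a 0.44 [320.1 245.2] 371 rect [307.5 243.1   9.7  59.7  76. ]
top bowl 0.8 [208.7 118. ] 1869 rect [213.3 111.1  46.5  53.7  72.3]
top bottle 0.66 [281.5 109.8] 665 rect [282.5 109.5  37.   21.   90. ]
top jar 0.85 [273.6 154.3] 370 rect [273.5 155.5  23.   19.   90. ]
top spoon 0.71 [364.9 241.5] 558 rect [380.  240.5  19.   56.   90. ]
top hole 0.61 [163.8 204.8] 11761 rec
[... 780 characters left out ...]
1 275.9] 381 rect [243.1 269.3  52.4  10.8  77.5]
side bottle 0.81 [378.8 238.7] 854 rect [377.2 235.3  21.8  49.   14. ]
side bottle 0.63 [274.5 164.3] 7192 rect [278.4 161.9  85.9  89.3  85.4]
side jar 0.81 [332.7 238.6] 492 rect [329.5 238.5  27.   21.   90. ]
side jar 0.64 [318.  264.3] 792 rect [317.  266.   38.2  22.6  45. ]
side spoon 0.81 [238.9 323.1] 600 rect [242.5 338.   20.1  62.2   1.1]
side drawer_front 0.48 [245.1 275.7] 395 rect [242.9 269.   51.9  11.4  76. ]
side hole 0.84 [275.  161.6] 7232 rect [278.5 161.8  86.3  89.4  85.2]
side hole 0.38 [308.6 361.9] 1100 rect [308.5 359.8  45.1  27.4  39.3]
side prong_root 0.87 [329.4 334.9] 7531 rect [325.4 335.   74.2 139.6   6.3]
```

```bash
python3 -c "
from h import *
print(ctrl.get_state()['t'])"
```

```text
1.45
```

View pics/c1.png

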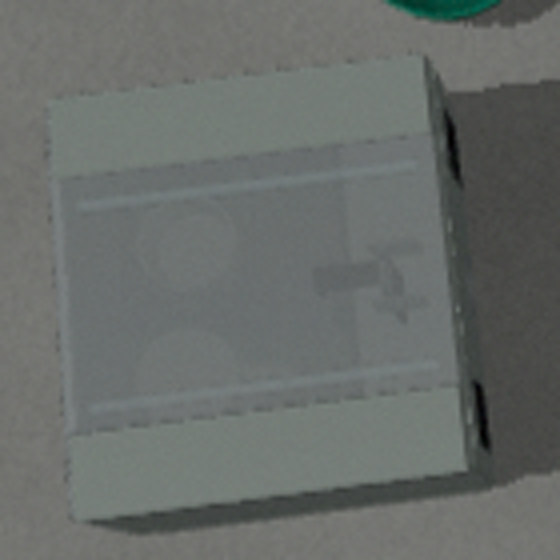

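View pics/c2.png

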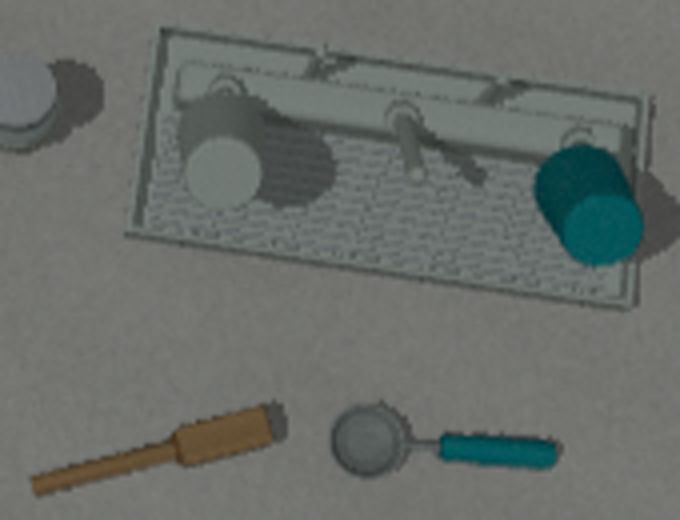

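View pics/c3.png

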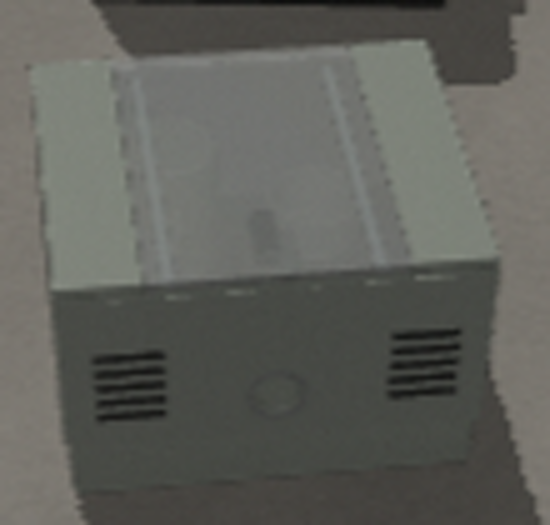

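View pics/c4.png

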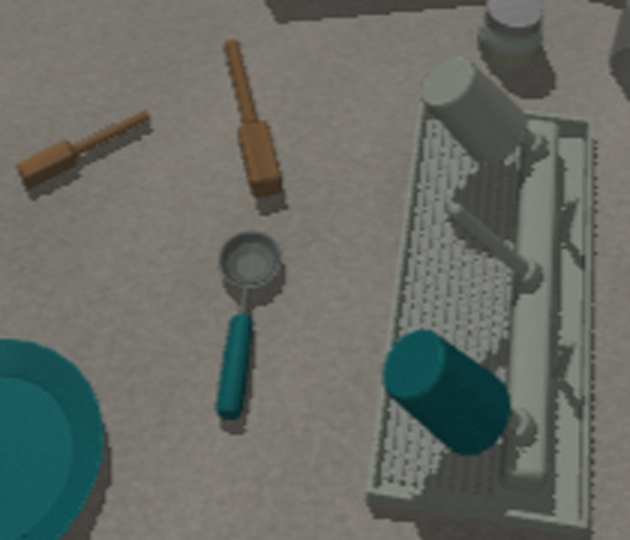

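```bash
python3 - <<'E'
from h import *
def T(x,y,o=(100,130),s=4): return ((x+.5)/s-.5+o[0],(y+.5)/s-.5+o[1])
t1=lambda x,y:T(x,y); t2=lambda x,y:T(x,y,(270,130),4); s3=lambda x,y:T(x,y,(225,110),5); s4=lambda x,y:T(x,y,(160,230),3)
P=lambda *a:print(*[np.round(x,4) if not isinstance(x,str) else x for x in a])
top=[(50,102),(425,57),(465,470),(72,518)]
sid=[(428,40),(498,260),(50,290),(32,65)]
for a,b in zip(top,sid):
    P("cornerTop",atz("top",t1(*a),.168),"side",atz("side",s3(*b),.168),"tri",*map(np.array,tri([("top",t1(*a)),("side",s3(*b))])))
P("back bottom",atz("side",s3(80,490),0),atz("side",s3(468,460),0))
P("hole z82",atz("side",s3(277,395),.082))
P("stick tip top",atz("top",t2(38,487),.013),"side",atz("side",s4(232,43),.013))
P("stick handle end",atz("top",t2(267,422),.026),"side",atz("side",s4(264,190),.013))
for n,a,b in [("tip",(417,172),(455,208)),("root",(403,113),(530,272))]:
    x,r=tri([("top",t2(*a)),("side",s4(*b))]);P(n,x,np.array(r))
P("shoulder",atz("top",t2(178,447),.013),atz("side",s4(250,125),.013))
P("small stick",atz("top",(309,279),.01),atz("top",(333,317),.01))
# rack corners top at .018
for p in [(163,30),(648,98),(635,305),(128,235)]: P("rack",atz("top",t2(*p),.018))
# mug/pot discs
P("disc1",atz("top",t1(188,243),.145),"disc2",atz("top",t1(185,370),.145), "z.094",atz("top",t1(188,243),.094),atz("top",t1(185,370),.094))
P("side disc",atz("side",s3(190,145),.145), atz("side",s3(190,145),.094))
for n,uv,h in [("jar",(273.5,155),.058),("bottle",(282,100),.15),("bowl",(210,112),.052)]: P(n,atz("top",uv,h))
P("bigbowl",atz("top",(425,310),.0))
E
```

```text
cornerTop [0.5964 0.2709 0.168 ] side [0.6013 0.2687 0.168 ] tri [0.5997 0.2728 0.1645] [0.0021 0.0021]
cornerTop [0.628  0.0524 0.168 ] side [0.6302 0.0491 0.168 ] tri [0.6301 0.0531 0.1645] [0.0008 0.0008]
cornerTop [0.3843 0.0188 0.168 ] side [0.3846 0.0153 0.168 ] tri [0.3844 0.0191 0.1649] [0.0002 0.0002]
cornerTop [0.3539 0.2375 0.168 ] side [0.3548 0.2317 0.168 ] tri [0.354  0.239  0.1632] [0.0003 0.0003]
back bottom [0.3917 0.0293 0.    ] [0.6294 0.0623 0.    ]
hole z82 [0.5096 0.0287 0.082 ]
stick tip top [ 0.3912 -0.1272  0.013 ] side [ 0.3941 -0.1244  0.013 ]
stick handle end [ 0.4345 -0.2752  0.026 ] side [ 0.4334 -0.2803  0.013 ]
tip [ 0.5797 -0.3568  0.1138] [0.0001 0.0001]
root [ 0.6412 -0.3661  0.0412] [0.0006 0.0006]
shoulder [ 0.4188 -0.2186  0.013 ] [ 0.4172 -0.2154  0.013 ]
small stick [ 0.3215 -0.2053  0.01  ] [ 0.2272 -0.2663  0.01  ]
rack [ 0.7041 -0.2088  0.018 ]
rack [ 0.6615 -0.539   0.018 ]
rack [ 0.5177 -0.5222  0.018 ]
rack [ 0.5596 -0.1852  0.018 ]
disc1 [0.5181 0.1907 0.145 ] disc2 [0.4422 0.187  0.145 ] z.094 [0.5298 0.2054 0.094 ] [0.4501 0.2015 0.094 ]
side disc [0.4541 0.1835 0.145 ] [0.4509 0.2549 0.094 ]
jar [ 0.6385 -0.1085  0.058 ]
bottle [ 0.7509 -0.1268  0.15  ]
bowl [0.7577 0.0636 0.052 ]
bigbowl [ 0.2476 -0.5051  0.    ]
```

```bash
python3 - <<'E'
from h import *
s=ctrl.get_state();M=R.from_rotvec(s["tcp_rot"]).as_matrix();print(M.round(3))
ci=camera_info("wrist");print("cam in tool",M.T@(ci["position"]-s["tool_pos"]));print((M.T@R.from_rotvec(ci["orientation"]).as_matrix()).round(3))
E
```

```text
[[-0.969  0.     0.248]
 [-0.248  0.    -0.969]
 [-0.    -1.    -0.   ]]
cam in tool [-0.06450231 -0.14167778  0.00019926]
[[ 0.002  0.965  0.262]
 [ 0.001 -0.262  0.965]
 [ 1.    -0.001 -0.001]]
```

Emit:
jog_arm --series '[[[0,0,8.3],[24,36.5,0],-1],[[0,0,8.3],[24,36.5,0],-1],[[0,0,8.3],[24,36.5,0],-1],[[0,0,8.3],[24,36.5,0],-1],[[0,0,8.3],[24,36.5,0],-1],[[0,0,8.3],[24,36.5,0],-1],[[0,0,8.3],[24,36.5,0],-1],[[0,0,8.3],[23,36.5,-15],-1],[[0,0,8.3],[23,36.5,-20],-1],[[0,0,8.3],[23,36.5,-20],-1],[[0,0,8.0],[22,37,-20],-1],[[0,0,0],[0,0,-20],-1],[[0,0,0],[0,0,0],-1]]' --grip_force 60

```text
t: 2.75
tool_pos: [0.4258, -0.2504, 0.1345]
tcp_rot: [-1.326, 1.011, -1.004]
contact_force: [-0.8, -0.2, -0.3]
width: 0.0853
```

```bash
python3 - <<'E'
from h import *
s=ctrl.get_state();M=R.from_rotvec(s["tcp_rot"]).as_matrix();print(s["t"],s["tool_pos"],s["joint_pos"].round(2),M.round(3).tolist())
ci=camera_info("wrist");im=capture("wrist");cv2.imwrite("pics/w1.png",im)
for k in nets.cut_out("wrist","stick"): 
    m=k["pixels"].astype(np.uint8);print(k["score"],k["uv"],m.sum(),cv2.minAreaRect(cv2.findNonZero(m)))
np.savez("w1.npz",p=ci["position"],o=ci["orientation"])
E
```

```text
2.75 [ 0.42584408 -0.25038576  0.13453622] [ 0.74  0.46 -0.43  2.02  0.28  0.73  0.41] [[0.267, -0.003, 0.964], [-0.964, 0.002, 0.267], [-0.003, -1.0, -0.003]]
0.79 [281.8, 166.6] 4431 ((283.0, 140.5), (195.0, 32.0), 90.0)
0.72 [111.8, 145.0] 1873 ((126.80001831054688, 140.60000610351562), (22.360679626464844, 121.64208221435547), 63.43495178222656)
```

View pics/w1.png

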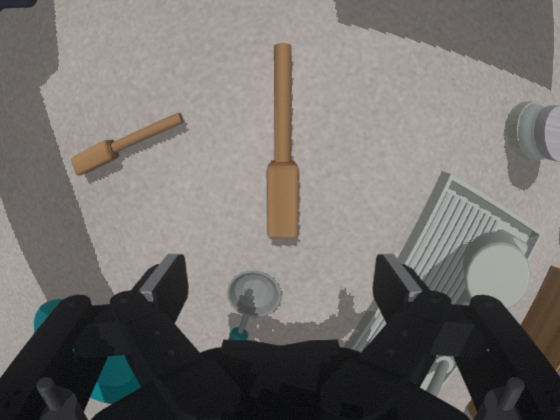

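```bash
python3 - <<'E'
from h import *
z=np.load("w1.npz");ci=dict(camera_info("wrist"));ci["position"]=z["p"];ci["orientation"]=z["o"]
tip=atz("wrist",(283,44),.013,ci);he=atz("wrist",(283,237),.02,ci);sh=atz("wrist",(283,163),.026,ci)
d=(tip-he)[:2];print(tip,he,sh,np.hypot(*d),np.degrees(np.arctan2(d[1],d[0])))
u=d/np.hypot(*d);print("grip from tip",tip[:2]-.13*u,"from end",he[:2]+.03*u)
E
```

```text
[ 0.39159564 -0.12484317  0.013     ] [ 0.4340125  -0.27813366  0.02      ] [ 0.4171451  -0.21759446  0.026     ] 0.15905081552213726 105.46724829616815
grip from tip [ 0.42626501 -0.25013497] from end [ 0.42601188 -0.24922016]
```

Emit:
jog_arm --series '[[[0,0,0],[0,0,-40],-1],[[0,0,0],[0,0,-40],-1],[[0,0,0],[0,0,-30],-0.5],[[0,0,0],[0,0,-18],-0.3],[[0,0,0],[0,0,-6],0],[[0,0,0],[0,0,0],1],[[0,0,0],[0,0,0],1],[[0,0,0],[0,0,0],1],[[0,0,0],[0,0,0],1],[[0,0,0],[0,0,0],1]]' --grip_force 60

```text
t: 3.85
tool_pos: [0.4269, -0.2523, 0.0031]
tcp_rot: [-1.324, 1.008, -1.011]
contact_force: [-1.2, -1.0, 8.0]
width: 0.0249
```

Emit:
jog_arm --series '[[[0,0,0],[0,0,20],1],[[0,0,0],[0,15,25],1],[[0,0,0],[0,25,24],1],[[0,0,-2.5],[20,30,0],1],[[0,0,-2.5],[28,30,0],1],[[0,0,-2.6],[30,15,0],1],[[0,0,0],[24,10,0],1],[[0,0,0],[0,0,0],1],[[0,0,0],[0,0,0],1]]'

```text
t: 4.75
tool_pos: [0.5282, -0.1267, 0.0712]
tcp_rot: [-1.271, 1.108, -1.108]
contact_force: [-0.9, -0.6, -1.7]
width: 0.0251
```

```bash
python3 - <<'E'
from h import *
s=ctrl.get_state();M=R.from_rotvec(s["tcp_rot"]).as_matrix();print(s["t"],s["tool_pos"],s["width"],s["contact_force"],M.round(3).tolist())
for c in ["side","top","wrist"]:
    cv2.imwrite(f"pics/{c}2.png",capture(c))
im=cv2.imread("pics/side2.png")[120:250,220:350];cv2.imwrite("pics/d1.png",cv2.resize(im,None,fx=5,fy=5,interpolation=cv2.INTER_CUBIC))
im=cv2.imread("pics/top2.png")[170:270,180:320];cv2.imwrite("pics/d2.png",cv2.resize(im,None,fx=5,fy=5,interpolation=cv2.INTER_CUBIC))
E
```

```text
4.75 [ 0.52824059 -0.12668521  0.07120553] 0.025054350481656364 [-0.92695169 -0.56603125 -1.66776682] [[0.136, -0.001, 0.991], [-0.991, -0.0, 0.136], [0.0, -1.0, -0.001]]
```

View pics/d1.png

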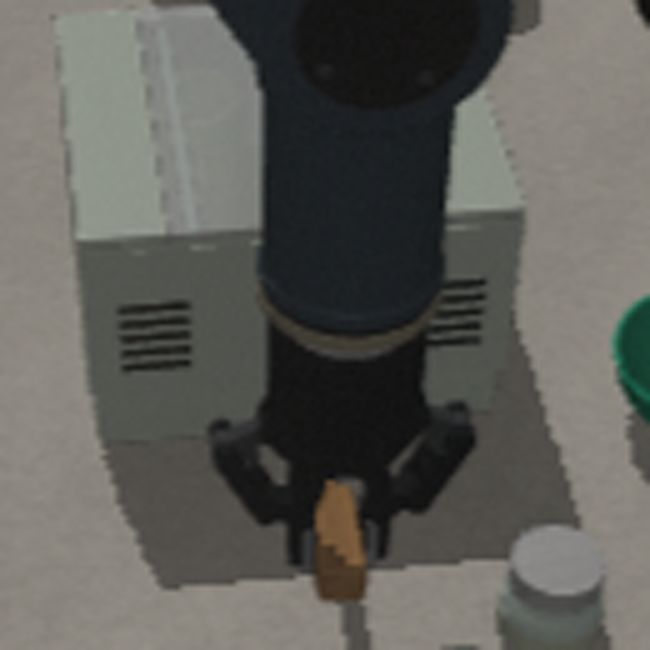

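View pics/d2.png

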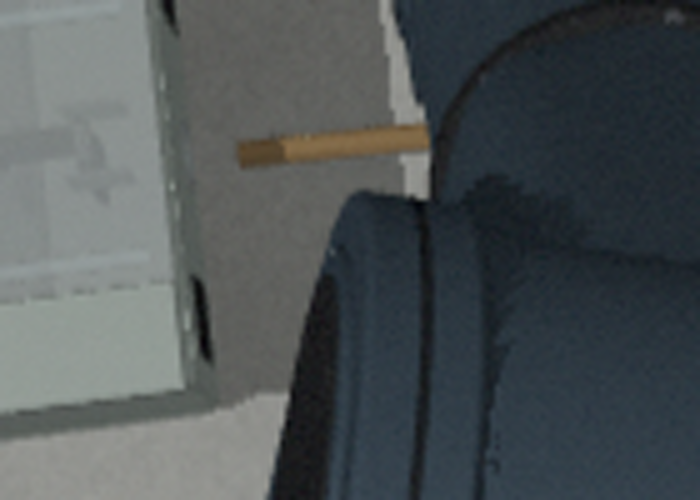

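View pics/wrist2.png

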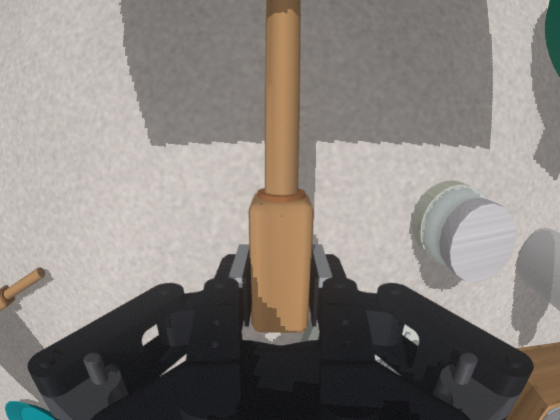

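```bash
python3 - <<'E'
from h import *
from scipy.optimize import least_squares
T=lambda x,y,o,s:((x+.5)/s-.5+o[0],(y+.5)/s-.5+o[1])
t1=lambda p:T(*p,(100,130),4); s3=lambda p:T(*p,(225,110),5)
loc={"FR":(-.115,.125),"BR":(.115,.125)}
# own +x=back (world -y); own +y = world +x
C=[(-.115,.125,.168),(.115,.125,.168),(.115,-.125,.168),(-.115,-.125,.168)]
obs=[("top",t1(p),c) for p,c in zip([(50,102),(425,57),(465,470),(72,518)],C)]
obs+=[("side",s3(p),c) for p,c in zip([(428,40),(498,260),(50,290),(32,65)],C)]
obs+=[("side",s3((80,490)),(.115,-.125,0)),("side",s3((468,460)),(.115,.125,0)),("side",s3((277,395)),(.115,0,.082))]
cis={c:camera_info(c) for c in("top","side")}
def W(p,l):
    c,s=np.cos(p[2]),np.sin(p[2]);return np.array([p[0]+c*l[0]-s*l[1],p[1]+s*l[0]+c*l[1],l[2]])
def f(p):
    r=[]
    for c,uv,l in obs:
        o=p[3:5] if c=="top" else p[5:7]
        r+=list(proj(c,W(p,l),cis[c])[0]+o-uv)
    return np.array(r+list(p[3:]/1.0))
r=least_squares(f,[.49,.145,-1.43,0,0,0,0]);print(r.x.round(4),np.degrees(r.x[2]));print(r.fun.round(1).reshape(-1,2).tolist())
H=W(r.x,(.115,0,.082));print("hole",H,"nin",-np.cos(r.x[2]),-np.sin(r.x[2]))
uv=T(240,155,(180,170),5);print("tip top",atz("top",uv,.082))
e1=T(283,135,(180,170),5);e2=T(283,162,(180,170),5);g=T(425,137,(180,170),5);print("shaft further",atz("top",g,.082))
im=cv2.imread("pics/side0.png")
E
```

```text
[ 0.4924  0.1472 -1.4312  0.7603  0.5589  0.268  -0.0371] -81.99993930595608
[[-2.3, -1.0], [1.6, -1.1], [2.1, 0.4], [-2.1, 1.1], [-0.2, -1.7], [0.9, -0.4], [0.3, -0.2], [-0.1, -2.2], [-2.4, 3.1], [1.4, 2.6], [-0.2, -1.1], [0.8, 0.6], [0.3, -0.0]]
hole [0.50838615 0.03329597 0.082     ] nin -0.1391741499617493 0.9902679213134314
tip top [0.50971097 0.00479227 0.082     ]
shaft further [ 0.52050711 -0.08765112  0.082     ]
```

```bash
python3 - <<'E'
from h import *
d=np.array([-.136,.991,0]);u=np.array([.991,.136,0]);g=np.array([.5282,-.1267,.0812])
im=cv2.resize(cv2.imread("pics/side2.png")[180:250,270:300],None,fx=10,fy=10,interpolation=cv2.INTER_CUBIC)
for a in(-.013,.013):
  for b in(-.013,.013):
    p=proj("side",g-.03*d+a*u+[0,0,b])[0];q=((p-[270,180]+.5)*10-.5).astype(int);cv2.circle(im,tuple(map(int,q)),4,(0,0,255),-1)
cv2.imwrite("pics/d3.png",im)
E
```

```text
(no output)
```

View pics/d3.png

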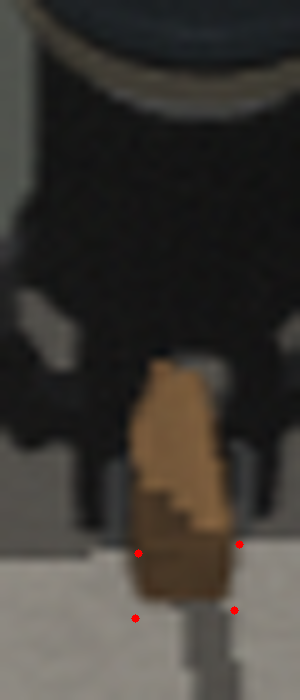

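Emit:
jog_arm --series '[[[0,0,-0.2],[2.5,0,-1],1],[[0,0,0],[-1.4,9.9,0],1],[[0,0,0],[-1.4,9.9,0],1],[[0,0,0],[-1.4,9.9,0],1],[[0,0,0],[-1.4,9.9,0],1],[[0,0,0],[0,0,0],1]]'

```text
t: 5.5
tool_pos: [0.5253, -0.0849, 0.0704]
tcp_rot: [-1.269, 1.109, -1.109]
contact_force: [1.1, -0.4, -0.5]
width: 0.0251
```

```bash
python3 - <<'E'
from h import *
s=ctrl.get_state();print(s["t"],s["tool_pos"],s["contact_force"],s["ft_torque"])
im=capture("top");cv2.imwrite("pics/top3.png",im)
im=im[150:250,140:280];cv2.imwrite("pics/d4.png",cv2.resize(im,None,fx=5,fy=5,interpolation=cv2.INTER_CUBIC))
E
```

```text
5.5 [ 0.52529584 -0.08492183  0.07041441] [ 1.1256761  -0.40187366 -0.49899969] [-0.01433133 -0.02639247  0.0329918 ]
```

View pics/d4.png

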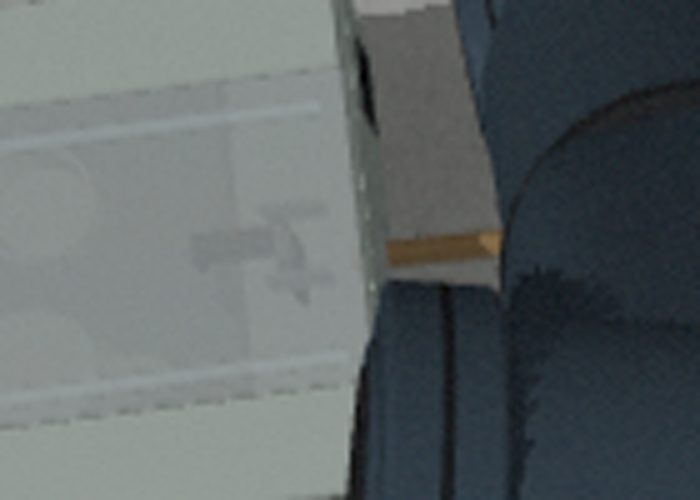

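Emit:
jog_arm --series '[[[0,0,0],[-1.4,9.9,0],1],[[0,0,0],[-1.4,9.9,0],1],[[0,0,0],[-1.1,7.9,0],1],[[0,0,0],[0,0,0],1]]'

```text
t: 5.95
tool_pos: [0.5215, -0.0586, 0.0704]
tcp_rot: [-1.269, 1.11, -1.11]
contact_force: [1.0, -2.8, -0.5]
width: 0.025
```

Emit:
jog_arm --series '[[[0,0,0],[-0.6,4,0],1],[[0,0,0],[-0.6,4,0],1],[[0,0,0],[-0.6,4,0],1],[[0,0,0],[0,0,0],1]]'

```text
t: 6.35
tool_pos: [0.5198, -0.049, 0.0704]
tcp_rot: [-1.269, 1.111, -1.114]
contact_force: [1.2, -6.1, 0.7]
width: 0.0244
```

Emit:
jog_arm --series '[[[0,0,0],[-0.6,4,0],1],[[0,0,0],[-0.4,3,0],1],[[0,0,0],[0,0,0],1],[[0,0,0],[0,0,0],1]]'

```text
t: 6.75
tool_pos: [0.5189, -0.0425, 0.0704]
tcp_rot: [-1.269, 1.112, -1.114]
contact_force: [0.6, -7.0, 0.5]
width: 0.0248
```

```bash
python3 - <<'E'
from h import *
s=ctrl.get_state();print(s["t"],s["tool_pos"],s["contact_force"],s["ft_torque"])
im=capture("top");cv2.imwrite("pics/top4.png",im)
im=im[130:270,60:260];cv2.imwrite("pics/d5.png",cv2.resize(im,None,fx=4,fy=4,interpolation=cv2.INTER_CUBIC))
E
```

```text
6.75 [ 0.51894734 -0.0425      0.07043005] [ 0.60311908 -6.98433256  0.53327319] [-1.32172713 -0.21355796 -0.04024285]
```

View pics/d5.png

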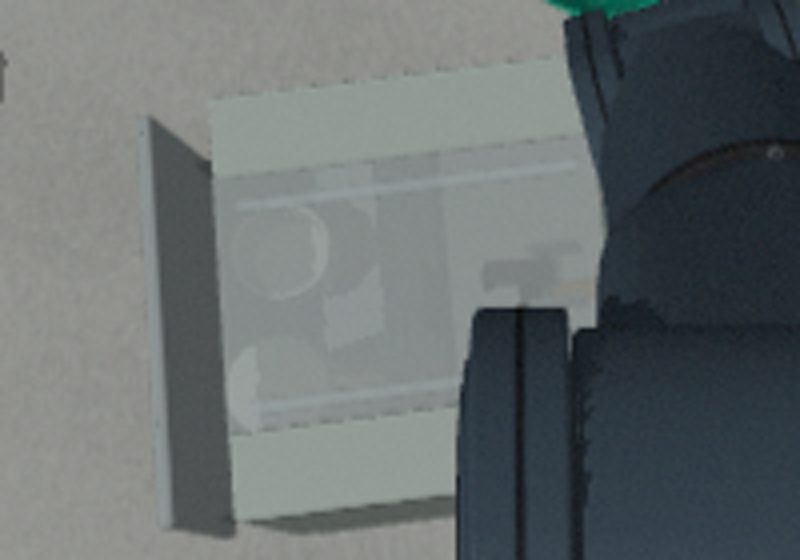

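Emit:
jog_arm --series '[[[0,0,0],[0,0,0],1],[[0,0,0],[0,0,0],1],[[0,0,0],[0,0,0],1],[[0,0,0],[0,0,0],1],[[0,0,0],[2.8,-20,0],1],[[0,0,0],[4.2,-30,0],1],[[0,0,0],[4.2,-30,0],1],[[0,0,0],[0,-24,0],1],[[0,0,0],[-35,-10,0],1],[[0,0,0],[-35,-25,0],1],[[0,0,0],[-30,-35,-10],1],[[0,0,0],[0,-33,-20],1],[[0,0,0],[0,0,-20],1],[[0,0,0],[0,0,-10],1],[[0,0,0],[0,0,-4],1],[[0,0,0],[0,0,0],1]]'

```text
t: 8.4
tool_pos: [0.4302, -0.2465, 0.0061]
tcp_rot: [-1.269, 1.111, -1.109]
contact_force: [-0.3, -0.2, -0.9]
width: 0.0247
```

Emit:
jog_arm --series '[[[0,0,0],[0,0,-3],1],[[0,0,0],[0,0,0],0.4],[[0,0,0],[0,0,0],0],[[0,0,0],[0,0,0],-0.3],[[0,0,0],[0,0,15],-0.5],[[0,0,0],[0,0,40],-1],[[0,0,0],[0,0,45],-1],[[0,0,0],[0,0,45],-1],[[0,0,0],[0,0,45],-1],[[0,0,0],[0,0,0],-1]]'

```text
t: 9.4
tool_pos: [0.4326, -0.2486, 0.199]
tcp_rot: [-1.267, 1.103, -1.119]
contact_force: [0.9, 0.6, -1.1]
width: 0.0851
```

```bash
python3 - <<'E'
from h import *
s=ctrl.get_state();print(s["t"],s["tool_pos"],s["width"],s["joint_pos"].round(2))
for c in ["side","top","wrist"]: cv2.imwrite(f"pics/{c}5.png",capture(c))
im=cv2.imread("pics/top5.png")[110:270,70:240];cv2.imwrite("pics/d6.png",cv2.resize(im,None,fx=3.5,fy=3.5,interpolation=cv2.INTER_CUBIC))
for n in ["mug","pot"]:
  for k in nets.cut_out("top",n):
    m=k["pixels"].astype(np.uint8);print(n,k["score"],k["uv"],m.sum(),cv2.minAreaRect(cv2.findNonZero(m)))
E
```

```text
9.4 [ 0.43261107 -0.24855638  0.19900561] 0.08511327424834181 [ 0.75  0.37 -0.44  1.94  0.2   0.87  0.34]
mug 0.86 [96.9, 236.7] 845 ((96.5090560913086, 233.57467651367188), (37.938743591308594, 25.22522735595703), 19.653823852539062)
pot 0.66 [94.8, 195.9] 559 ((95.5, 197.0), (24.0, 27.0), 90.0)
```

View pics/d6.png

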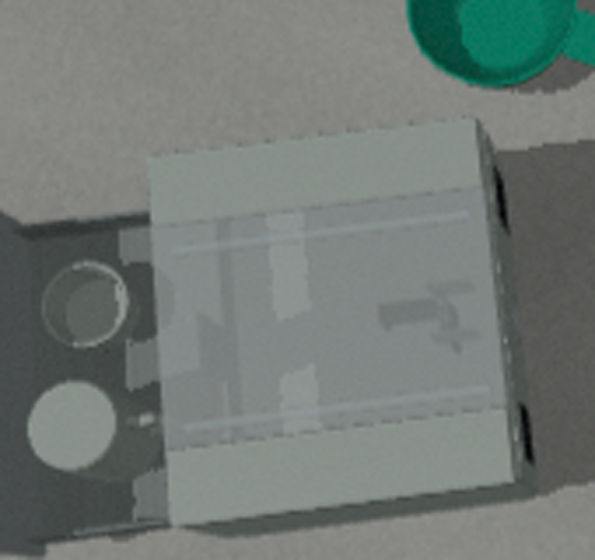

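View pics/wrist5.png

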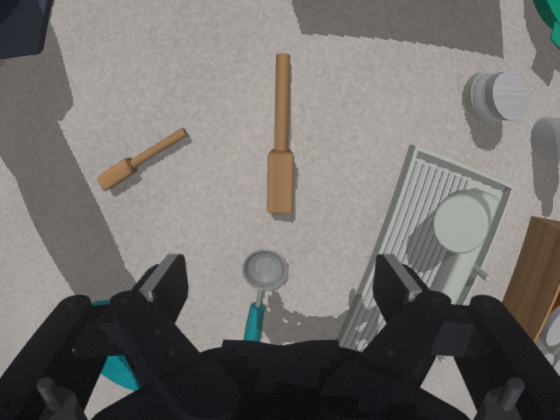

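View pics/side5.png

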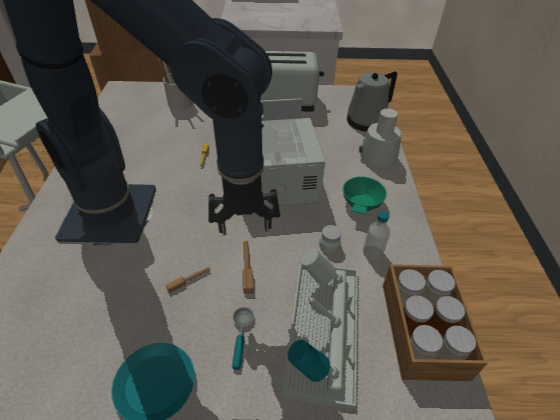

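```bash
python3 - <<'E'
from h import *
T=lambda x,y:((x+.5)/3.5-.5+70,(y+.5)/3.5-.5+110)
m=atz("top",T(72,426),.145);h=atz("top",T(150,419),.125);p=atz("top",T(86,304),.094);print(m,h,p)
d=h-m;print(np.degrees(np.arctan2(d[1],d[0])),np.hypot(*d[:2]))
for x,y in[(28,426),(117,424),(72,381),(72,471)]:print(atz("top",T(x,y),.145))
print("steriliser front top edge",atz("top",T(150,158),.168),atz("top",T(168,524),.168), "drawer front", )
for k in nets.cut_out("wrist","stick"):print(k["score"],k["uv"])
print(atz("wrist",(283,55),.013),atz("wrist",(281,213),.02))
E
```

```text
[0.41848886 0.3140954  0.145     ] [0.42670579 0.27020401 0.125     ] [0.51200654 0.33356419 0.094     ]
-79.39636846390793 0.044653917824721
[0.41801694 0.34311988 0.145     ]
[0.42030514 0.28451727 0.145     ]
[0.44864617 0.31702635 0.145     ]
[0.38867939 0.31119826 0.145     ]
steriliser front top edge [0.59720939 0.27012012 0.168     ] [0.35343235 0.23736767 0.168     ] drawer front
0.69 [281.0, 154.5]
0.65 [129.7, 161.5]
0.48 [548.8, 137.2]
[ 0.41259875 -0.11585838  0.013     ] [ 0.43120741 -0.27200084  0.02      ]
```

Emit:
jog_arm --series '[[[0,0,0],[10,30,20],-1],[[0,0,0],[15,42,20],-1],[[0,0,0],[15,42,10],-1],[[0,0,0],[10,45,0],-1],[[0,0,0],[0,45,0],-1],[[0,0,0],[0,45,0],-1],[[0,0,0],[0,45,0],-1],[[0,0,0],[0,45,0],-1],[[0,0,0],[-10,45,0],-1],[[0,0,0],[-15,45,0],-1],[[0,0,0],[-15,45,0],-1],[[0,0,0],[-15,45,0],-1],[[0,0,0],[-10,40,0],-1],[[0,0,0],[0,2,0],-1],[[0,0,0],[0,0,0],-1]]'

```text
t: 11.2
tool_pos: [0.4141, 0.3141, 0.2421]
tcp_rot: [-1.272, 1.11, -1.109]
contact_force: [0.2, -0.5, -0.4]
width: 0.0854
```

```bash
python3 - <<'E'
from h import *
s=ctrl.get_state();M=R.from_rotvec(s["tcp_rot"]).as_matrix();print(s["t"],s["tool_pos"],s["width"],s["joint_pos"].round(2),M.round(3).tolist())
ci=camera_info("wrist");cv2.imwrite("pics/wrist6.png",capture("wrist"))
for n in ["mug","pot"]:
  for k in nets.cut_out("wrist",n):
    m=k["pixels"].astype(np.uint8);print(n,k["score"],k["uv"],m.sum(),cv2.boundingRect(m))
np.savez("w6.npz",p=ci["position"],o=ci["orientation"])
E
```

```text
11.2 [0.41408022 0.31411091 0.24208812] 0.08542583716814178 [-0.3   0.38 -0.61  1.81  0.25  1.03 -0.88] [[0.135, -0.002, 0.991], [-0.991, -0.001, 0.135], [0.001, -1.0, -0.002]]
mug 0.83 [291.0, 205.3] 5299 (251, 159, 78, 104)
pot 0.64 [381.4, 188.8] 3260 (352, 156, 66, 63)
```

View pics/wrist6.png

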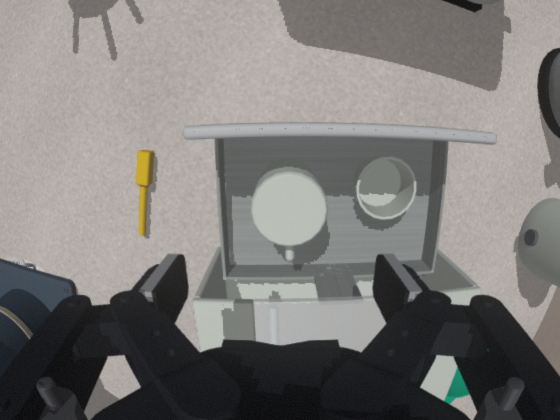

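```bash
python3 - <<'E'
from h import *
z=np.load("w6.npz");ci=dict(camera_info("wrist"));ci["position"]=z["p"];ci["orientation"]=z["o"]
pts=np.array([atz("wrist",p,.145,ci) for p in[(251,206),(328,206),(289.5,168),(289.5,244.5)]]);print(pts,atz("wrist",(289.3,206.5),.145,ci))
print(atz("wrist",(290,258),.12,ci))
E
```

```text
[[0.38999433 0.31289663 0.145     ]
 [0.44826659 0.32077738 0.145     ]
 [0.41498929 0.34564032 0.145     ]
 [0.42348739 0.28573224 0.145     ]] [0.41894832 0.31641148 0.145     ]
[0.42777185 0.26326154 0.12      ]
```

Emit:
jog_arm --series '[[[0,0,0],[4,1.5,-35],-1],[[0,0,0],[0,0,-40],-1],[[0,0,0],[0,0,-35],-1],[[0,0,0],[0,0,-25],-1],[[0,0,0],[0,0,-15],-1],[[0,0,0],[0,0,-6],-1],[[0,0,0],[0,0,0],-1]]'

```text
t: 12.05
tool_pos: [0.4192, 0.3137, 0.0868]
tcp_rot: [-1.27, 1.113, -1.113]
contact_force: [0.3, 0.2, -0.2]
width: 0.0855
```

```bash
python3 - <<'E'
from h import *
s=ctrl.get_state();print(s["t"],s["tool_pos"],s["contact_force"])
cv2.imwrite("pics/wrist7.png",capture("wrist"))
E
```

```text
12.05 [0.41919751 0.31373281 0.08681239] [ 0.26691779  0.16796256 -0.17161679]
```

View pics/wrist7.png

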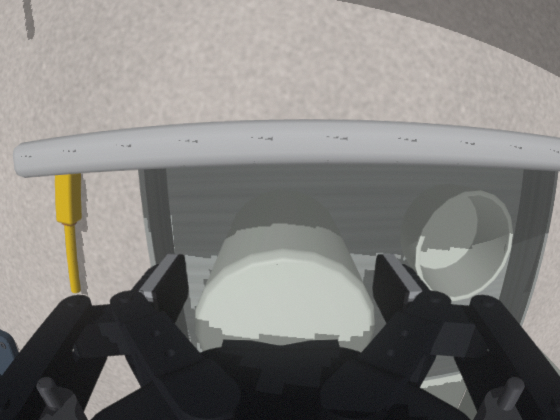

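Emit:
jog_arm --series '[[[0,0,0],[0,1.8,-1],-1],[[0,0,0],[0,0,0],0],[[0,0,0],[0,0,0],1],[[0,0,0],[0,0,0],1],[[0,0,0],[0,0,0],1],[[0,0,0],[0,0,0],1]]' --grip_force 50

```text
t: 12.7
tool_pos: [0.4193, 0.3171, 0.0874]
tcp_rot: [-1.267, 1.111, -1.112]
contact_force: [-0.9, -0.4, 8.7]
width: 0.0613
```

Emit:
jog_arm --series '[[[0,0,0],[0,0,10],1],[[0,0,0],[0,0,25],1],[[0,0,0],[0,0,40],1],[[0,0,0],[0,0,45],1],[[0,0,0],[0,0,45],1],[[0,0,0],[0,0,10],1],[[0,0,0],[0,0,0],1]]'

```text
t: 13.4
tool_pos: [0.4194, 0.3173, 0.2634]
tcp_rot: [-1.265, 1.11, -1.112]
contact_force: [0.2, 0.1, -1.2]
width: 0.0612
```

```bash
python3 - <<'E'
from h import *
s=ctrl.get_state();print(s["t"],s["tool_pos"],s["contact_force"],s["width"],s["joint_pos"].round(2))
cv2.imwrite("pics/wrist8.png",capture("wrist"));cv2.imwrite("pics/side8.png",capture("side"))
E
```

```text
13.4 [0.41940443 0.31726208 0.26340027] [ 0.23747647  0.09195035 -1.19129789] 0.0612331584982982 [-0.29  0.37 -0.62  1.77  0.24  1.08 -0.87]
```

View pics/wrist8.png

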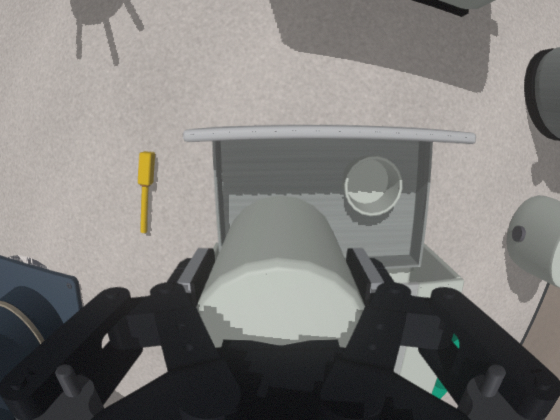

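View pics/side8.png

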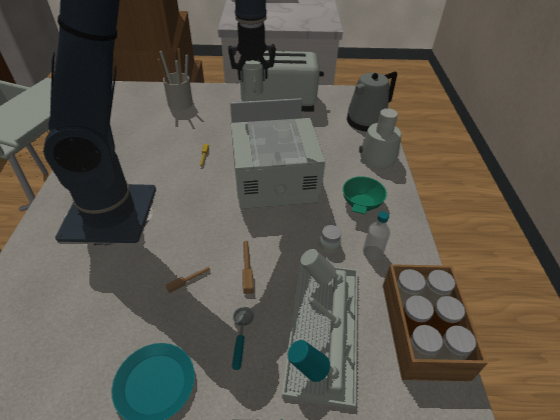

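Emit:
jog_arm --series '[[[0,0,-1],[5,-25,0],1],[[0,0,-1],[12,-40,0],1],[[0,0,-1],[12,-45,0],1],[[0,0,-1],[12,-45,0],1],[[0,0,-1],[12,-45,0],1],[[0,0,-1],[12,-45,0],1],[[0,0,-1],[5,-45,0],1],[[0,0,-1],[0,-45,0],1],[[0,0,-1],[0,-45,0],1],[[0,0,-1],[0,-45,0],1],[[0,0,-1],[0,-45,0],1],[[0,0,-1],[0,-45,0],1],[[0,0,-1],[0,-45,0],1],[[0,0,-1],[0,-45,0],1],[[0,0,-1],[0,-40,0],1],[[0,0,0],[0,-28,0],1],[[0,0,0],[0,0,0],1]]'

```text
t: 15.2
tool_pos: [0.4865, -0.3608, 0.2581]
tcp_rot: [-1.145, 1.312, -1.306]
contact_force: [-0.8, 0.7, -0.7]
width: 0.0616
```

```bash
python3 - <<'E'
from h import *
s=ctrl.get_state();M=R.from_rotvec(s["tcp_rot"]).as_matrix();print(s["t"],s["tool_pos"],s["contact_force"],s["width"],s["joint_pos"].round(2),M.round(3).tolist())
cv2.imwrite("pics/wrist9.png",capture("wrist"))
E
```

```text
15.2 [ 0.4865136  -0.3608335   0.25810794] [-0.78144505  0.73901308 -0.68592038] 0.06161946396939759 [ 0.78  0.46 -0.34  1.58  0.17  1.13  0.26] [[-0.135, -0.005, 0.991], [-0.991, 0.0, -0.135], [0.0, -1.0, -0.005]]
```

Emit:
jog_arm --series '[[[-1.03,-7.93,0],[0,0,0],1],[[-1.03,-7.93,0],[0,0,0],1],[[-1.03,-7.93,0],[0,2,0],1],[[-1.03,-7.93,0],[0,2,0],1],[[-1.03,-7.93,0],[0,2,0],1],[[0,0,0],[0,0,0],1],[[0,0,0],[0,0,0],1]]'

```text
t: 15.95
tool_pos: [0.4908, -0.3485, 0.2588]
tcp_rot: [-0.683, 0.789, -1.553]
contact_force: [-0.3, -0.4, -0.5]
width: 0.0609
```

```bash
cat > st.py <<'E'
from h import *
s=ctrl.get_state();M=R.from_rotvec(s["tcp_rot"]).as_matrix();print(s["t"],s["tool_pos"].round(4),s["contact_force"].round(1),s["ft_torque"].round(2),s["width"].round(4),s["joint_pos"].round(2),"ty",M[:,1].round(3),"tz",M[:,2].round(3))
root=np.array([.6412,-.3661,.040]);a=np.array([-.638,.083,.766]);a/=np.linalg.norm(a)
d=s["tool_pos"]-root;sp=d@a;print("s",sp.round(4),"perp",(d-sp*a).round(4),"axis err deg",np.degrees(np.arccos(-M[:,1]@a)).round(2), "rot",np.degrees(np.cross(-M[:,1],a)).round(1))
E
python3 st.py; python3 -c "
from h import *
cv2.imwrite('pics/side10.png',capture('side'));cv2.imwrite('pics/top10.png',capture('top'))
im=cv2.imread('pics/side10.png')[120:400,180:400];cv2.imwrite('pics/e1.png',cv2.resize(im,None,fx=2.1,fy=2.1,interpolation=cv2.INTER_CUBIC))"
```

```text
Traceback (most recent call last):
  File "st.py", line 2, in <module>
    s=ctrl.get_state();M=R.from_rotvec(s["tcp_rot"]).as_matrix();print(s["t"],s["tool_pos"].round(4),s["contact_force"].round(1),s["ft_torque"].round(2),s["width"].round(4),s["joint_pos"].round(2),"ty",M[:,1].round(3),"tz",M[:,2].round(3))
                                                                                                                                                         ^^^^^^^^^^^^^^^^
AttributeError: 'float' object has no attribute 'round'
```

View pics/e1.png

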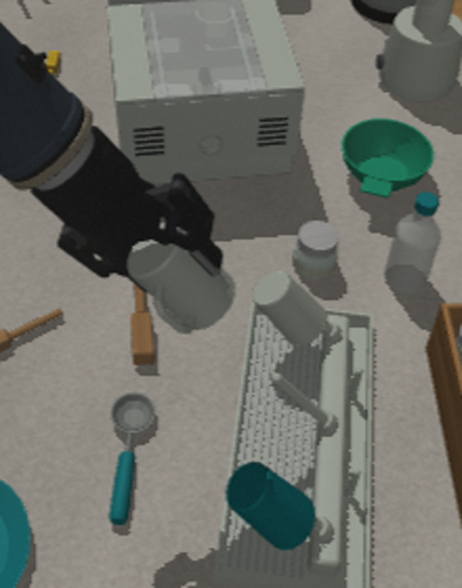

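View pics/top10.png

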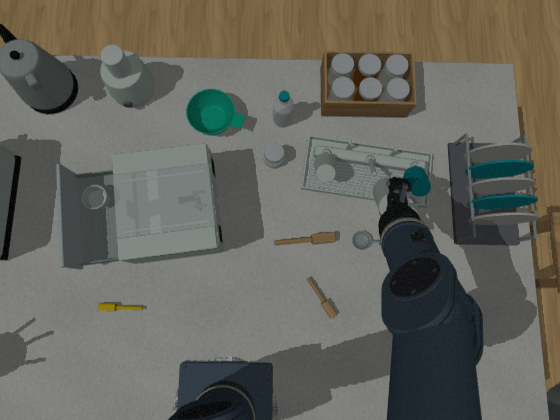

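```bash
sed -i 's/s\["width"\].round(4)/round(s["width"],4)/' st.py; python3 st.py
```

```text
16.05 [ 0.4931 -0.348   0.26  ] [ 0.1  0.6 -0.8] [ 0.16  0.67 -0.01] 0.0612 [ 1.36  0.34 -0.79  2.1  -0.33  0.26  0.84] ty [ 0.595 -0.065 -0.801] tz [ 0.795 -0.1    0.599]
s 0.2644 perp [ 0.0206 -0.0038  0.0175] axis err deg 3.31 rot [-0.9 -3.1 -0.4]
```

Emit:
jog_arm --series '[[[0,0,0],[16,-1,-10],1],[[-0.5,-1.5,0],[16,-2,-20],1],[[-0.5,-1.5,0],[15,-2,-20],1],[[0,0,0],[2,0,-15],1],[[0,0,0],[0,0,0],1]]'

```text
t: 16.55
tool_pos: [0.5273, -0.3432, 0.2183]
tcp_rot: [-0.659, 0.763, -1.542]
contact_force: [0.5, -0.3, -1.6]
width: 0.0616
```

```bash
python3 st.py
```

```text
16.55 [ 0.5273 -0.3432  0.2183] [ 0.5 -0.3 -1.6] [0.05 0.79 0.01] 0.0616 [ 1.12  0.4  -0.56  2.12 -0.97  0.17  1.47] ty [ 0.618 -0.05  -0.784] tz [ 0.779 -0.095  0.62 ]
s 0.2111 perp [0.0207 0.0054 0.0166] axis err deg 2.42 rot [-1.5 -1.5 -1.1]
```

```bash
cat > kin.py <<'E'
import numpy as np
from scipy.optimize import least_squares
from scipy.spatial.transform import Rotation as R
D=[([1.236,.5765,.0248,1.4379,-.015,1.129,-.0565],[.16742,-.65344,.23044],[-.26361,2.08972,-2.08633]),
([.74,.46,-.43,2.02,.28,.73,.41],[.42584,-.25038,.13454],[-1.326,1.011,-1.004]),
([.75,.37,-.44,1.94,.20,.87,.34],[.43261,-.24856,.19901],[-1.267,1.103,-1.119]),
([-.30,.38,-.61,1.81,.25,1.03,-.88],[.41408,.31411,.24209],[-1.272,1.11,-1.109]),
([-.29,.37,-.62,1.77,.24,1.08,-.87],[.4194,.31726,.2634],[-1.265,1.11,-1.112]),
([.78,.46,-.34,1.58,.17,1.13,.26],[.48651,-.36083,.25811],[-1.145,1.312,-1.306]),
([1.12,.40,-.56,2.12,-.97,.17,1.47],[.5273,-.3432,.2183],[-.659,.763,-1.542])]
def fk(q,p,sg):
    h,a1,a2,L,e=p[:5]
    q=np.array(q)*sg
    r=R.from_euler('z',q[0]);x=np.array([0,0,h])
    r=r*R.from_euler('y',q[1]);r=r*R.from_euler('z',q[2]);x=x+r.apply([e,0,a1])
    r=r*R.from_euler('y',q[3]);x=x+r.apply([-e,0,0])
    r=r*R.from_euler('z',q[4]);x=x+r.apply([0,0,a2])
    r=r*R.from_euler('y',q[5]);r=r*R.from_euler('z',q[6]);x=x+r.apply([0,0,L])
    return x,r
if __name__=="__main__":
    import itertools
    best=[]
    for sg in itertools.product([-1],[1],[-1,1],[1],[-1,1],[1],[-1,1]):
        def f(p):
            o=[]
            for q,x,w in D:
                X,r=fk(q,p,sg);T=R.from_rotvec(w)*R.from_rotvec(p[5:8]).inv()
                o+=list((X-x)*10)+list((r.inv()*T).as_rotvec())
            return o
        for w0 in ([2,0,0],[-1.57,0,0],[1.2,1.2,1.2],[-1.2,1.2,-1.2]):
            r=least_squares(f,[.35,.4,.4,.25,0]+list(w0));best.append((r.cost,sg,r.x))
    best.sort(key=lambda b:b[0]);
    for b in best[:3]:print(b[0],b[1],b[2].round(3))
    np.save("kin.npy",np.r_[best[0][2],best[0][1]])
E
python3 kin.py
```

```text
0.2531829389987397 (-1, 1, -1, 1, -1, 1, -1) [ 0.062  0.733  0.325  0.329 -0.003  1.209 -1.211 -1.211]
0.2531829389987398 (-1, 1, -1, 1, -1, 1, -1) [ 0.062  0.733  0.325  0.329 -0.003  1.209 -1.211 -1.211]
0.25318293899874006 (-1, 1, -1, 1, -1, 1, -1) [ 0.062  0.733  0.325  0.329 -0.003  1.209 -1.211 -1.211]
```

```bash
cat > kin2.py <<'E'
from kin import *
import itertools
# generic: free offsets at each joint + free 3-vectors
from plant import ctrl
s=ctrl.get_state();D.append((s["joint_pos"],s["tool_pos"],s["tcp_rot"]))
sg=(-1,1,-1,1,-1,1,-1)
def fk2(q,p):
    q=np.array(q)*sg
    v=p[:15].reshape(5,3)
    r=R.from_euler('z',q[0]);x=np.array([0,0,p[18]])
    for i,(ax) in enumerate('yzyzyz'):
        r=r*R.from_euler(ax,q[i+1])
        if i>=1:x=x+r.apply(v[i-1])
    return x,r*R.from_rotvec(p[15:18])
def f(p):
    o=[]
    for q,x,w in D:
        X,r=fk2(q,p);o+=list((X-x)*10)+list((r.inv()*R.from_rotvec(w)).as_rotvec())
    return np.r_[o,.03*p[:15][[0,1,3,4,6,7,9,10,12,13]]]
if __name__=="__main__":
    p0=np.zeros(19);p0[2]=.4;p0[8]=.4;p0[14]=.25;p0[18]=.35;p0[15:18]=[1.209,-1.211,-1.211]
    r=least_squares(f,p0);print(r.cost,r.x.round(3));print(np.array(r.fun[:48]).reshape(-1,6).round(3))
    np.save("kin2.npy",r.x)
E
python3 kin2.py
```

```text
0.002168879866902499 [ 5.000e-03 -2.000e-02  5.990e-01  1.500e-02 -2.000e-02  3.572e+00
 -3.000e-03 -1.000e-03 -3.182e+00  4.000e-03 -1.000e-03 -8.690e-01
  2.000e-03 -4.000e-03  1.223e+00  1.209e+00 -1.211e+00 -1.211e+00
  2.610e-01]
[[ 0.006  0.025 -0.008 -0.001  0.002  0.001]
 [-0.006  0.003 -0.002  0.005  0.004 -0.004]
 [-0.005  0.009  0.004  0.002  0.003 -0.006]
 [ 0.009  0.006  0.011 -0.002 -0.006 -0.   ]
 [-0.    -0.007 -0.016  0.005 -0.007  0.003]
 [ 0.02  -0.024  0.013 -0.004 -0.002  0.005]
 [ 0.022  0.006  0.01  -0.006  0.004 -0.   ]
 [-0.022 -0.009 -0.012 -0.001  0.002  0.001]]
```

```bash
cat > ik.py <<'E'
from kin2 import *
P=np.load("kin2.npy")
lo=np.array([-2.76,-.34,-1.52,.19,-1.09,.17,-2.82]);hi=np.array([2.76,2.15,1.57,2.46,4.23,1.99,2.82])
root=np.array([.6412,-.3661,.040]);a0=np.array([-.638,.083,.766]);a0/=np.linalg.norm(a0)
def pose(tilt,az,sTCP,yaw=0,off=(0,0,0)):
    # tool y points (sin t cos az, sin t sin az, -cos t); base: tool down with tool z at angle yaw
    t=np.radians(tilt);az=np.radians(az)
    M0=np.array([[0,0,1],[-1,0,0],[0,-1,0]],float) # x=(0,-1,0) y=(0,0,-1) z=(1,0,0)
    r=R.from_rotvec(t*np.array([np.sin(az),-np.cos(az),0]))*R.from_euler('z',yaw,degrees=True)*R.from_matrix(M0)
    return root+sTCP*a0+np.array(off),r
def solve(X,r,q0,w=.02):
    def g(q):
        x,rr=fk2(q,P);return np.r_[(x-X)*10,(rr.inv()*r).as_rotvec()*3,w*(q-q0)]
    s=least_squares(g,np.clip(q0,lo+.01,hi-.01),bounds=(lo,hi));e=g(s.x);return s.x,np.abs(e[:6]).max()
E
python3 - <<'E'
from ik import *
q0=s["joint_pos"];rng=np.random.default_rng(0)
for tilt in(40,35,30,25):
  for sT in(.155,.047):
    X,r=pose(tilt,-7.4,sT,-7.8)
    res=[]
    for k in range(12):
        qq=q0+rng.normal(0,.5,7)*(k>0); q,e=solve(X,r,np.clip(qq,lo+.02,hi-.02),.002)
        if e<.02: res.append((min((q-lo).min(),(hi-q).min()),q.round(2)))
    res.sort(key=lambda t:-t[0]);print(tilt,sT,len(res),[(round(m,2),q.tolist()) for m,q in res[:2]])
E
```

```text
40 0.155 1 [(np.float64(0.03), [1.54, 0.92, -1.49, 2.19, 1.7, 0.67, -1.07])]
40 0.047 0 []
35 0.155 1 [(np.float64(0.0), [1.25, 0.58, -0.86, 2.12, 1.32, 0.17, -0.81])]
35 0.047 4 [(np.float64(0.34), [1.29, 0.95, -1.18, 2.04, 1.74, 0.58, -1.09]), (np.float64(0.24), [1.32, 1.0, -1.28, 2.04, 1.73, 0.67, -1.05])]
30 0.155 12 [(np.float64(0.11), [0.67, 0.47, -0.04, 2.05, -0.98, 0.28, 1.41]), (np.float64(0.1), [0.68, 0.47, -0.05, 2.05, -0.96, 0.27, 1.39])]
30 0.047 2 [(np.float64(0.0), [0.96, 0.71, -0.6, 1.97, 1.21, 0.17, -0.72]), (np.float64(0.0), [0.96, 0.71, -0.6, 1.97, 1.21, 0.17, -0.72])]
25 0.155 12 [(np.float64(0.24), [0.48, 0.49, 0.19, 1.97, -0.82, 0.41, 1.22]), (np.float64(0.24), [0.49, 0.49, 0.18, 1.97, -0.81, 0.41, 1.2])]
25 0.047 12 [(np.float64(0.1), [0.54, 0.67, 0.03, 1.89, -0.82, 0.27, 1.18]), (np.float64(0.09), [0.55, 0.66, 0.02, 1.89, -0.8, 0.26, 1.17])]
```

```bash
python3 - <<'E'
from ik import *
q0=s["joint_pos"]
seeds=[q0,np.array([.6,.47,0,2.0,-.9,.35,1.3]),np.array([.8,.47,-.3,1.9,0,.5,.4])]
tip=root+.101*a0
out=[]
for tilt in(24,28,32,36):
  for az in(-50,-40,-30,-20,-7,10):
    t=np.radians(tilt);z=np.radians(az);m=-np.array([np.sin(t)*np.cos(z),np.sin(t)*np.sin(z),-np.cos(t)])
    beta=np.degrees(np.arccos(m@a0));
    if beta>17: continue
    ms=[]
    for dep in(-.02,.078):  # tip depth z in mug ; TCP at rim+.0274 => TCP = tip + (.0274-dep)*m
        X=tip+(.0274-dep)*m;_,r=pose(tilt,az,0,-7.8)
        best=(-1,None)
        for sd in seeds:
            q,e=solve(X,r,sd,.002)
            if e<.02:
                mg=min((q-lo).min(),(hi-q).min())
                if mg>best[0]:best=(mg,q.round(2).tolist())
        ms.append(best)
    print(tilt,az,"beta",beta.round(1),[(round(b[0],2),b[1]) for b in ms])
E
```

```text
24 -7 beta 16.0 [(np.float64(0.28), [0.46, 0.51, 0.21, 1.92, -0.74, 0.45, 1.12]), (np.float64(0.11), [0.52, 0.67, 0.07, 1.91, -0.88, 0.28, 1.25])]
28 -20 beta 13.9 [(np.float64(0.06), [0.43, 0.48, 0.16, 2.03, -0.85, 0.23, 1.21]), (np.float64(0.0), [0.79, 0.67, -0.41, 2.0, 1.42, 0.17, -0.99])]
28 -7 beta 12.0 [(np.float64(0.17), [0.58, 0.49, 0.06, 1.99, -0.87, 0.34, 1.27]), (np.float64(0.0), [0.65, 0.66, -0.1, 1.96, -1.05, 0.17, 1.46])]
28 10 beta 15.4 [(np.float64(0.31), [0.81, 0.53, -0.16, 1.89, -0.64, 0.48, 1.09]), (np.float64(0.16), [0.76, 0.68, -0.19, 1.89, -0.79, 0.33, 1.22])]
32 -30 beta 15.4 [(np.float64(0.1), [0.82, 0.48, -0.5, 2.13, 1.53, 0.27, -1.15]), (np.float64(0.4), [1.05, 0.79, -0.91, 2.06, 1.79, 0.62, -1.27])]
32 -20 beta 10.9 [(np.float64(0.0), [0.94, 0.49, -0.55, 2.11, 1.36, 0.17, -0.93]), (np.float64(0.37), [1.13, 0.82, -0.96, 2.05, 1.76, 0.54, -1.21])]
32 -7 beta 8.0 [(np.float64(0.04), [0.77, 0.49, -0.18, 2.05, -1.0, 0.21, 1.44]), (-1, None)]
32 10 beta 12.9 [(np.float64(0.25), [0.93, 0.54, -0.28, 1.94, -0.75, 0.42, 1.23]), (np.float64(0.08), [0.88, 0.7, -0.34, 1.92, -0.88, 0.25, 1.35])]
36 -30 beta 14.4 [(np.float64(0.26), [1.16, 0.63, -1.05, 2.2, 1.78, 0.62, -1.34]), (np.float64(0.35), [1.14, 0.89, -1.09, 2.11, 1.93, 0.8, -1.35])]
36 -20 beta 8.7 [(np.float64(0.28), [1.29, 0.67, -1.13, 2.18, 1.75, 0.53, -1.25]), (np.float64(0.34), [1.23, 0.93, -1.18, 2.1, 1.91, 0.73, -1.27])]
36 -7 beta 4.0 [(-1, None), (-1, None)]
36 10 beta 11.4 [(np.float64(0.18), [1.06, 0.56, -0.42, 1.99, -0.87, 0.35, 1.38]), (np.float64(0.01), [1.0, 0.73, -0.48, 1.96, -1.03, 0.18, 1.55])]
```

```bash
cat > sim.py <<'E'
from ik import *
def jac(q):
    x0,r0=fk2(q,P);J=np.zeros((6,7))
    for i in range(7):
        d=np.zeros(7);d[i]=1e-5;x,r=fk2(q+d,P);J[:3,i]=(x-x0)/1e-5;J[3:,i]=(r*r0.inv()).as_rotvec()/1e-5
    return x0,r0,J
def track(q,X,r,n=20,lam=.02,wp=1.):
    q=np.array(q,float)
    for _ in range(n):
        x,rr,J=jac(q);e=np.r_[X-x,(r*rr.inv()).as_rotvec()]
        dq=J.T@np.linalg.solve(J@J.T+lam**2*np.eye(6),e);m=np.abs(dq).max()
        q=np.clip(q+dq*min(1,.1/m) if m>0 else q,lo,hi)
    return q
def run(q,rows,lam=.02,n=20,show=True):
    X,r=fk2(q,P)
    for w,t in rows:
        X=X+np.array(t)/1000;r=R.from_rotvec(np.radians(w))*r
        q=track(q,X,r,n,lam)
    x,rr=fk2(q,P)
    if show:print("q",q.round(2).tolist(),"err mm",((X-x)*1e3).round(1),"deg",np.degrees((r*rr.inv()).as_rotvec()).round(1))
    return q
E
python3 - <<'E'
from sim import *
q=np.array([.78,.46,-.34,1.58,.17,1.13,.26])
for lam in(.001,.02,.1):
    qa=run(q,[([-1.03,-7.93,0],[0,0,0])]*2+[([-1.03,-7.93,0],[0,2,0])]*3,lam)
    qb=run(qa,[([0,0,0],[16,-1,-10]),([-.5,-1.5,0],[16,-2,-20]),([-.5,-1.5,0],[15,-2,-20]),([0,0,0],[2,0,-15])],lam)
print("actual 1.36 .34 -.79 2.1 -.33 .26 .84 ; 1.12 .4 -.56 2.12 -.97 .17 1.47")
E
```

```text
q [1.46, 0.36, -0.9, 2.14, -0.38, 0.17, 0.9] err mm [ 0. -0.  0.] deg [-0. -0. -0.]
q [1.36, 0.52, -0.89, 2.18, -0.58, 0.17, 1.13] err mm [ 30.9 -82.    9.8] deg [-10.2  -4.9  -8.7]
q [1.46, 0.36, -0.9, 2.14, -0.38, 0.17, 0.9] err mm [ 0. -0.  0.] deg [-0. -0. -0.]
q [1.36, 0.52, -0.89, 2.18, -0.58, 0.17, 1.13] err mm [ 30.7 -81.3   9.6] deg [-10.2  -4.9  -8.7]
q [1.46, 0.36, -0.9, 2.14, -0.37, 0.17, 0.88] err mm [ 0.1 -0.2  0.1] deg [-0. -0. -0.]
q [1.35, 0.51, -0.87, 2.16, -0.54, 0.17, 1.1] err mm [ 26.9 -66.7   5.4] deg [-8.9 -4.8 -7.6]
actual 1.36 .34 -.79 2.1 -.33 .26 .84 ; 1.12 .4 -.56 2.12 -.97 .17 1.47
```

```bash
cat >> sim.py <<'E'
def path(q,X,r,X1,r1,n,lam=.01):
    """interpolate in n rows; return q list"""
    rel=(r1*r.inv()).as_rotvec();L=[]
    for i in range(1,n+1):
        f=i/n;q=track(q,X+(X1-X)*f,R.from_rotvec(rel*f)*r,15,lam);L.append(q)
    return q,np.array(L)
def mug_pose(tilt,az,dep,yaw=-7.8):
    t=np.radians(tilt);z=np.radians(az);m=-np.array([np.sin(t)*np.cos(z),np.sin(t)*np.sin(z),-np.cos(t)])
    return root+.101*a0+(.0274-dep)*m,pose(tilt,az,0,yaw)[1]
E
python3 - <<'E'
from sim import *
q15=np.array([.78,.46,-.34,1.58,.17,1.13,.26])
X0,r0=fk2(q15,P)
for tilt in(34,36,38):
 for fin in(-15,-20,-25):
  for az1 in(-50,-70,-90):
   for y1 in (-7.8,):
    Xs,rs=mug_pose(tilt,fin,-.04);Xe,re=mug_pose(tilt,fin,.078)
    ra=pose(tilt,az1,0,y1)[1]
    Xh=Xs+np.array([-.03,0,.08])
    q,L1=path(q15,X0,r0,Xh,ra,10);q,L2=path(q,Xh,ra,Xh,rs,8);qm=q;q,L3=path(q,Xh,rs,Xs,rs,4);q,L4=path(q,Xs,rs,Xe,re,10)
    x,rr=fk2(q,P);A=np.vstack([L1,L2,L3,L4])
    mg=np.minimum(A-lo,hi-A).min(0)
    err=np.linalg.norm(x-Xe)*1e3
    if err<3: print(tilt,fin,az1,"minmargin",mg.min().round(2),mg.argmin(),"maxstep",np.abs(np.diff(A,axis=0)).max().round(2),"qm",qm.round(2).tolist(),"end",q.round(2).tolist(),"err",err.round(1))
E
```

```text
34 -15 -50 minmargin 0.0 5 maxstep 0.58 qm [1.2, 0.33, -0.74, 2.08, 0.22, 0.24, 0.22] end [0.99, 0.72, -0.66, 2.07, 2.07, 0.27, -1.57] err 0.0
34 -15 -70 minmargin 0.0 5 maxstep 0.92 qm [1.19, 0.32, -0.72, 2.08, 0.19, 0.24, 0.25] end [0.98, 0.72, -0.64, 2.07, 2.09, 0.26, -1.58] err 0.0
34 -15 -90 minmargin 0.0 5 maxstep 0.88 qm [1.17, 0.32, -0.69, 2.08, 0.15, 0.24, 0.29] end [0.97, 0.71, -0.62, 2.07, 2.11, 0.25, -1.61] err 0.0
34 -20 -50 minmargin 0.0 5 maxstep 0.82 qm [1.07, 0.3, -0.61, 2.1, 0.31, 0.22, 0.11] end [0.93, 0.71, -0.6, 2.08, 2.12, 0.3, -1.64] err 0.0
34 -20 -70 minmargin 0.0 5 maxstep 0.63 qm [1.07, 0.3, -0.61, 2.1, 0.3, 0.22, 0.12] end [0.93, 0.71, -0.6, 2.08, 2.12, 0.3, -1.64] err 0.0
34 -20 -90 minmargin 0.0 5 maxstep 0.92 qm [1.05, 0.29, -0.58, 2.1, 0.27, 0.21, 0.15] end [0.92, 0.7, -0.59, 2.08, 2.14, 0.29, -1.66] err 0.0
34 -25 -50 minmargin 0.0 5 maxstep 0.6 qm [0.91, 0.27, -0.46, 2.11, 0.42, 0.2, -0.03] end [0.86, 0.69, -0.53, 2.09, 2.14, 0.33, -1.68] err 0.0
34 -25 -70 minmargin 0.0 5 maxstep 0.7 qm [0.91, 0.28, -0.46, 2.11, 0.43, 0.2, -0.03] end [0.86, 0.69, -0
[... 2060 characters left out ...]
rgin 0.0 5 maxstep 0.7 qm [1.13, 0.3, -0.66, 2.18, 0.67, 0.17, -0.24] end [1.05, 0.77, -0.8, 2.13, 2.23, 0.47, -1.68] err 0.0
38 -20 -90 minmargin 0.0 5 maxstep 1.1 qm [1.1, 0.29, -0.63, 2.17, 0.54, 0.17, -0.11] end [1.01, 0.75, -0.73, 2.13, 2.29, 0.43, -1.76] err 0.0
38 -25 -50 minmargin 0.0 5 maxstep 0.5 qm [1.0, 0.28, -0.56, 2.19, 1.15, 0.17, -0.75] end [1.03, 0.78, -0.81, 2.13, 2.17, 0.55, -1.64] err 0.0
38 -25 -70 minmargin 0.0 5 maxstep 0.73 qm [0.91, 0.27, -0.44, 2.19, 0.93, 0.17, -0.53] end [0.99, 0.75, -0.74, 2.13, 2.23, 0.51, -1.71] err 0.0
38 -25 -90 minmargin 0.0 5 maxstep 0.87 qm [0.87, 0.26, -0.4, 2.19, 0.79, 0.17, -0.39] end [0.95, 0.74, -0.68, 2.13, 2.28, 0.48, -1.77] err 0.0
```

```bash
python3 - <<'E'
from sim import *
q15=np.array([.78,.46,-.34,1.58,.17,1.13,.26])
X0,r0=fk2(q15,P);res=[]
for tilt in(34,36,38,40):
 for fin in(-20,-25,-30):
  for az1 in(-50,-65,-80):
   for t1 in(25,36):
    for dx,dz in((0,0),(0,.05),(.05,.05),(.05,.1)):
     Xs,rs=mug_pose(tilt,fin,-.03);Xe,re=mug_pose(tilt,fin,.078)
     ra=pose(t1,az1,0,-7.8)[1];Xh=Xs+np.array([dx,0,dz])
     q,L1=path(q15,X0,r0,Xh,ra,10);q,L2=path(q,Xh,ra,Xs,rs,8);q,L4=path(q,Xs,rs,Xe,re,10)
     x,rr=fk2(q,P);A=np.vstack([L1,L2,L4]);mg=np.minimum(A-lo,hi-A)
     err=np.linalg.norm(x-Xe)*1e3
     _,rr0=mug_pose(40,-7.4,0);m=-rs.as_matrix()[:,1];beta=np.degrees(np.arccos(m@a0))
     if err<3: res.append((mg.min().round(3),round(beta,1),tilt,fin,az1,t1,dx,dz,[l.min().round(2) for l in(mg[:10],mg[10:18],mg[18:])],q.round(2).tolist()))
res.sort(key=lambda t:-t[0])
for x in res[:12]:print(x)
E
```

```text
(np.float64(0.05), np.float64(14.5), 40, -30, -80, 36, 0, 0, [np.float64(0.46), np.float64(0.05), np.float64(0.19)], [0.77, 0.7, -0.45, 2.16, 2.5, 0.48, -2.07])
(np.float64(0.025), np.float64(14.5), 40, -30, -80, 36, 0, 0.05, [np.float64(0.52), np.float64(0.03), np.float64(0.19)], [0.79, 0.7, -0.47, 2.16, 2.48, 0.49, -2.04])
(np.float64(0.012), np.float64(14.5), 40, -30, -80, 36, 0.05, 0.1, [np.float64(0.7), np.float64(0.01), np.float64(0.19)], [0.79, 0.7, -0.48, 2.16, 2.47, 0.49, -2.02])
(np.float64(0.007), np.float64(14.5), 40, -30, -65, 36, 0, 0.05, [np.float64(0.33), np.float64(0.01), np.float64(0.19)], [0.77, 0.7, -0.45, 2.16, 2.5, 0.48, -2.06])
(np.float64(0.005), np.float64(11.3), 40, -25, -80, 36, 0, 0, [np.float64(0.46), np.float64(0.01), np.float64(0.19)], [0.87, 0.72, -0.55, 2.16, 2.52, 0.46, -2.04])
(np.float64(0.001), np.float64(14.3), 38, -30, -80, 36, 0, 0.05, [np.float64(0.53), np.float64(0.0), np.float64(0.15)], [0.78, 0.69, -0.47, 2.14, 2.39, 0.44, -1.95])
(np.float64(0.001), np.float64(14.5), 40, -30, -80, 36, 0.05, 0.05, [np.float64(0.63), np.float64(0.0), np.floa
[... 159 characters left out ...]
t64(0.0)], [0.97, 0.72, -0.67, 2.08, 2.05, 0.34, -1.56])
(np.float64(0.0), np.float64(9.7), 34, -20, -50, 25, 0, 0.05, [np.float64(0.32), np.float64(0.0), np.float64(0.0)], [0.94, 0.71, -0.62, 2.08, 2.1, 0.31, -1.62])
(np.float64(0.0), np.float64(9.7), 34, -20, -50, 25, 0.05, 0.05, [np.float64(0.38), np.float64(0.0), np.float64(0.0)], [0.93, 0.71, -0.61, 2.08, 2.11, 0.31, -1.62])
(np.float64(0.0), np.float64(9.7), 34, -20, -50, 25, 0.05, 0.1, [np.float64(0.5), np.float64(0.0), np.float64(0.0)], [0.92, 0.71, -0.6, 2.08, 2.13, 0.3, -1.64])
(np.float64(0.0), np.float64(9.7), 34, -20, -50, 36, 0, 0, [np.float64(0.0), np.float64(0.0), np.float64(0.01)], [1.0, 0.74, -0.73, 2.08, 2.0, 0.38, -1.49])
```

```bash
python3 - <<'E'
from sim import *
qc=s["joint_pos"];X0,r0=fk2(qc,P);print(X0,s["tool_pos"])
M=r0.as_matrix()
for tilt in(22,25,28,31):
 for az in(-10,0,10,20,30):
  for yaw in (-7.8,):
   Xs,rs=mug_pose(tilt,az,-.03,yaw);Xe,re=mug_pose(tilt,az,.078,yaw)
   Xh=Xs+np.array([0,0,.05])
   q,L1=path(qc,X0,r0,Xh,rs,8);q,L2=path(q,Xh,rs,Xs,rs,4);q,L4=path(q,Xs,rs,Xe,re,10)
   x,rr=fk2(q,P);mg=[np.minimum(A-lo,hi-A).min().round(2) for A in(L1,L2,L4)];m=-rs.as_matrix()[:,1]
   print(tilt,az,"beta",np.degrees(np.arccos(m@a0)).round(1),mg,"end",q.round(2).tolist(),"err",(np.linalg.norm(x-Xe)*1e3).round(1))
E
```

```text
[ 0.52500909 -0.34412727  0.21706787] [ 0.52725728 -0.34323635  0.21825148]
22 -10 beta 18.1 [np.float64(0.06), np.float64(0.28), np.float64(0.1)] end [0.55, 0.66, 0.0, 1.89, -0.56, 0.27, 0.93] err 0.0
22 0 beta 18.4 [np.float64(0.08), np.float64(0.35), np.float64(0.16)] end [0.61, 0.67, -0.04, 1.87, -0.58, 0.33, 0.96] err 0.0
22 10 beta 20.0 [np.float64(0.09), np.float64(0.44), np.float64(0.25)] end [0.65, 0.68, -0.07, 1.83, -0.58, 0.42, 0.98] err 0.0
22 20 beta 22.5 [np.float64(0.11), np.float64(0.53), np.float64(0.34)] end [0.67, 0.7, -0.07, 1.79, -0.58, 0.51, 0.97] err 0.0
22 30 beta 25.7 [np.float64(0.12), np.float64(0.59), np.float64(0.44)] end [0.68, 0.72, -0.07, 1.74, -0.56, 0.61, 0.95] err 0.0
25 -10 beta 15.1 [np.float64(0.05), np.float64(0.2), np.float64(0.01)] end [0.61, 0.66, -0.08, 1.93, -0.63, 0.18, 1.02] err 0.0
25 0 beta 15.5 [np.float64(0.07), np.float64(0.28), np.float64(0.09)] end [0.68, 0.67, -0.13, 1.9, -0.65, 0.26, 1.06] err 0.0
25 10 beta 17.6 [np.float64(0.08), np.float64(0.39), np.float64(0.19)] end [0.71, 0.68, -0.14, 1.86, -0.65, 0.36, 1.06] err 0.0
25 20 
[... 814 characters left out ...]
4(0.4)] end [0.79, 0.72, -0.18, 1.77, -0.66, 0.57, 1.08] err 0.0
31 -10 beta 9.1 [np.float64(0.03), np.float64(0.02), np.float64(0.0)] end [0.81, 0.66, -0.34, 2.01, -1.09, 0.17, 1.58] err 58.8
31 0 beta 10.0 [np.float64(0.05), np.float64(0.15), np.float64(0.0)] end [0.84, 0.68, -0.33, 1.97, -0.93, 0.17, 1.39] err 15.1
31 10 beta 13.5 [np.float64(0.07), np.float64(0.29), np.float64(0.09)] end [0.87, 0.7, -0.32, 1.91, -0.8, 0.26, 1.27] err 0.0
31 20 beta 18.1 [np.float64(0.09), np.float64(0.4), np.float64(0.24)] end [0.86, 0.71, -0.28, 1.85, -0.76, 0.41, 1.22] err 0.0
31 30 beta 23.2 [np.float64(0.11), np.float64(0.45), np.float64(0.38)] end [0.85, 0.73, -0.23, 1.78, -0.71, 0.55, 1.15] err 0.0
```

```bash
cat > plan.py <<'E'
from sim import *
import sys
tilt,az,yaw,dep=[float(v) for v in sys.argv[1:5]]
def target(dep,off=.008):
    X,r=mug_pose(tilt,az,dep,yaw);m=-r.as_matrix()[:,1]
    e=-a0+(a0@m)*m;e/=np.linalg.norm(e)
    return X+off*e,r,m,e     # tip is at -off*e in mug => mug axis shifted +off*e
s=ctrl.get_state();X,r,m,e=target(dep)
rc=R.from_rotvec(s["tcp_rot"])
print("t",s["t"],"pos",s["tool_pos"].round(4),"F",s["contact_force"].round(1),"q",s["joint_pos"].round(2))
print("target",X.round(4),"move mm",((X-s["tool_pos"])*1e3).round(1),"turn deg",np.degrees((r*rc.inv()).as_rotvec()).round(1),"m",m.round(3),"e",e.round(3))
tp=root+.101*a0;mm=-rc.as_matrix()[:,1];o=s["tool_pos"]-.0274*mm;d=tp-o
print("now: tip depth",(d@mm).round(4),"tip lateral",((d-(d@mm)*mm)*1e3).round(1),"beta",np.degrees(np.arccos(mm@a0)).round(1))
E
python3 plan.py 27 6 -7.8 -.03; python3 plan.py 27 6 -7.8 .078|sed -n 2p
python3 - <<'E'
from h import *
M=R.from_rotvec(ctrl.get_state()["tcp_rot"]).as_matrix();print(M.round(3))
E
```

```text
t 16.55 pos [ 0.5273 -0.3432  0.2183] F [ 0.5 -0.3 -1.6] q [ 1.12  0.4  -0.56  2.12 -0.97  0.17  1.47]
target [ 0.5571 -0.3644  0.1714] move mm [ 29.9 -21.2 -46.8] turn deg [ 6.3 11.4  0.5] m [-0.452 -0.047  0.891] e [ 0.783 -0.5    0.37 ]
now: tip depth -0.0831 tip lateral [-18.8  -8.9 -14.3] beta 2.4
target [ 0.6059 -0.3593  0.0752] move mm [  78.6  -16.1 -143. ] turn deg [ 6.3 11.4  0.5] m [-0.452 -0.047  0.891] e [ 0.783 -0.5    0.37 ]
[[-0.106  0.618  0.779]
 [-0.994 -0.05  -0.095]
 [-0.02  -0.784  0.62 ]]
```

Emit:
jog_arm --series '[[[2.1,3.8,0.2],[0,-3,5],1],[[2.1,3.8,0.2],[5,-6,0],1],[[2.1,3.8,0.1],[8,-6,0],1],[[0,0,0],[8,-4,0],1],[[0,0,0],[0,0,0],1]]'

```text
t: 17.05
tool_pos: [0.5497, -0.3623, 0.2213]
tcp_rot: [-0.73, 0.958, -1.444]
contact_force: [0.6, 0.3, -1.7]
width: 0.0611
```

```bash
python3 plan.py 27 6 -7.8 -.03
```

```text
t 17.05 pos [ 0.5497 -0.3623  0.2213] F [ 0.6  0.3 -1.7] q [ 0.73  0.42 -0.05  1.88 -0.62  0.55  1.04]
target [ 0.5571 -0.3644  0.1714] move mm [  7.5  -2.1 -49.9] turn deg [0.9 1.4 0. ] m [-0.452 -0.047  0.891] e [ 0.783 -0.5    0.37 ]
now: tip depth -0.0771 tip lateral [-22.4   1.  -12. ] beta 13.3
```

Emit:
jog_arm --series '[[[0.4,0.7,0],[4,-1,-18],1],[[0.5,0.7,0],[3.5,-1,-18],1],[[0,0,0],[0,0,-14],1],[[0,0,0],[0,0,0],1],[[0,0,0],[0,0,0],1]]'

```text
t: 17.55
tool_pos: [0.5537, -0.3655, 0.17]
tcp_rot: [-0.735, 0.993, -1.43]
contact_force: [1.1, 0.3, -1.3]
width: 0.0612
```

```bash
python3 plan.py 27 6 -7.8 -.03;python3 -c "
from h import *
a=capture('side');b=capture('top');cv2.imwrite('pics/wrist11.png',capture('wrist'))
cv2.imwrite('pics/f1.png',cv2.resize(a[200:400,220:380],None,fx=3,fy=3,interpolation=cv2.INTER_CUBIC))
cv2.imwrite('pics/f2.png',cv2.resize(b[120:260,290:450],None,fx=4,fy=4,interpolation=cv2.INTER_CUBIC))"
```

```text
t 17.55 pos [ 0.5537 -0.3655  0.17  ] F [ 1.1  0.3 -1.3] q [ 0.74  0.5  -0.08  1.9  -0.65  0.49  1.08]
target [ 0.5571 -0.3644  0.1714] move mm [3.4 1.1 1.5] turn deg [-0.3 -0.1  0.3] m [-0.452 -0.047  0.891] e [ 0.783 -0.5    0.37 ]
now: tip depth -0.0303 tip lateral [-2.9  5.  -1.2] beta 15.0
```

View pics/f1.png

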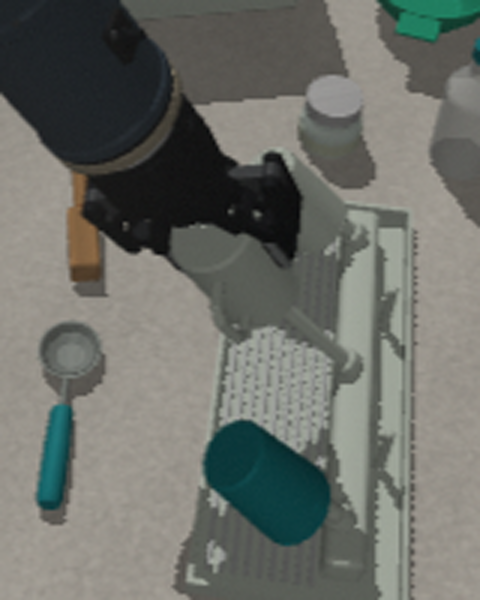

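View pics/f2.png

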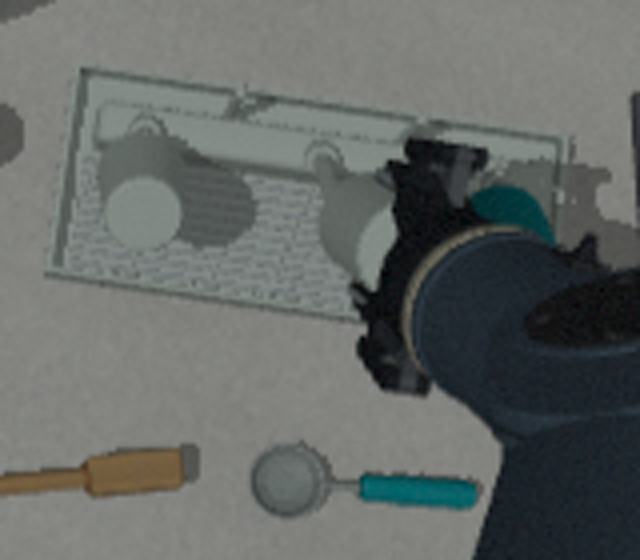

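View pics/wrist11.png

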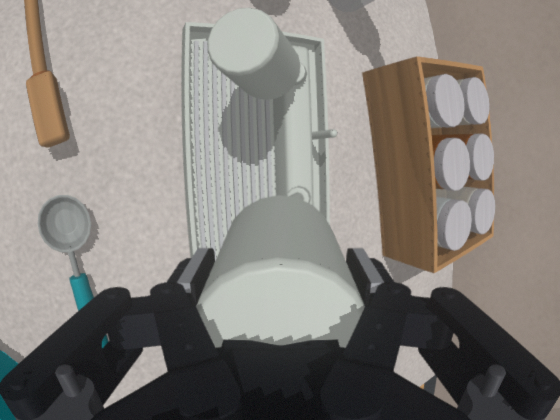

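```bash
cat > ov.py <<'E'
from h import *
import sys
def ov(c,x0,y0,x1,y1,f,out):
    s=ctrl.get_state();rc=R.from_rotvec(s["tcp_rot"]);M=rc.as_matrix();m=-M[:,1];o=s["tool_pos"]-.0274*m
    im=capture(c);im=cv2.resize(im[y0:y1,x0:x1],None,fx=f,fy=f,interpolation=cv2.INTER_CUBIC)
    th=np.linspace(0,2*np.pi,60);u,v=M[:,0],M[:,2]
    for z,col in((0,(0,0,255)),(.085,(255,0,0))):
        pts=o+z*m+.031*(np.cos(th)[:,None]*u+np.sin(th)[:,None]*v)
        q=((proj(c,pts)-[x0,y0]+.5)*f).astype(np.int32);cv2.polylines(im,[q],True,col,1)
    root=np.array([.6412,-.3661,.040]);a=np.array([-.638,.083,.766]);a/=np.linalg.norm(a)
    q=((proj(c,np.array([root,root+.101*a]))-[x0,y0]+.5)*f).astype(np.int32);cv2.polylines(im,[q],False,(0,255,255),1)
    cv2.imwrite(out,im)
ov("side",220,200,380,400,3,"pics/"+sys.argv[1]+"s.png");ov("top",290,120,450,260,4,"pics/"+sys.argv[1]+"t.png")
E
python3 ov.py g1
```

```text
(no output)
```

View pics/g1s.png

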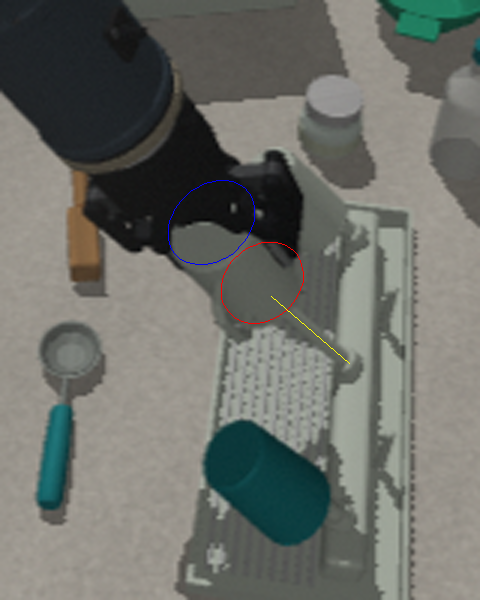

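View pics/g1t.png

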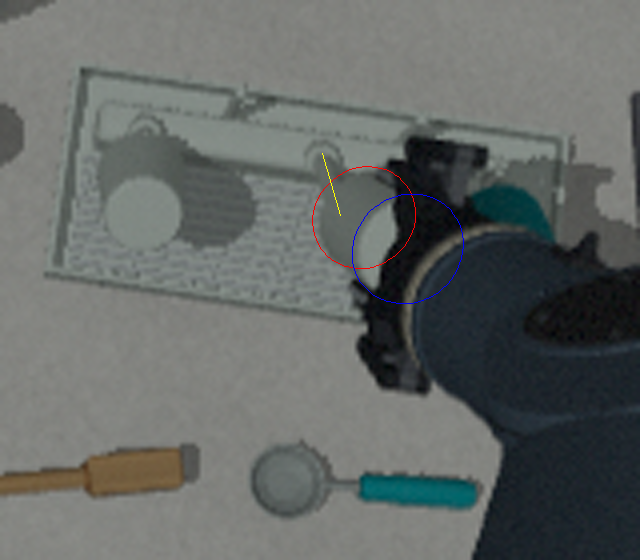

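```bash
python3 - <<'E'
from h import *
im=cv2.imread("pics/f1.png")[190:380,140:380];im=cv2.convertScaleAbs(im,alpha=1.7,beta=-40)
cv2.imwrite("pics/g2.png",cv2.resize(im,None,fx=3,fy=3,interpolation=cv2.INTER_CUBIC))
im=cv2.imread("pics/g1s.png")[190:380,140:380];im=cv2.convertScaleAbs(im,alpha=1.7,beta=-40)
cv2.imwrite("pics/g3.png",cv2.resize(im,None,fx=3,fy=3,interpolation=cv2.INTER_CUBIC))
E
```

```text
(no output)
```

View pics/g2.png

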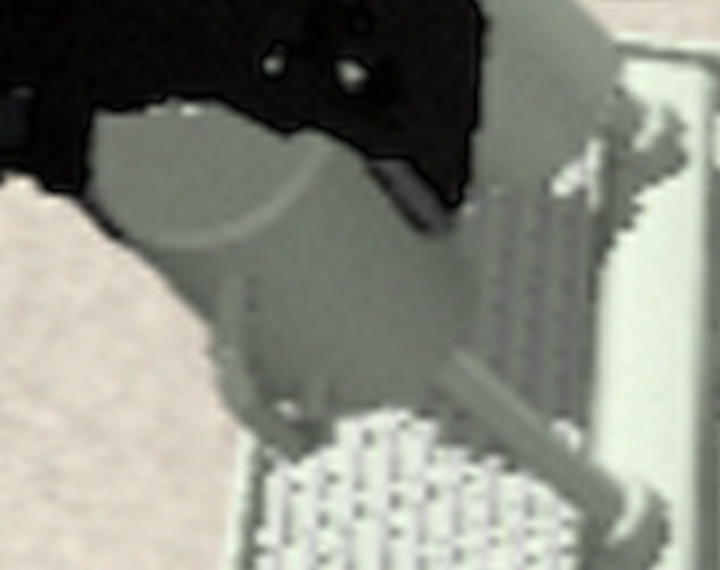

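View pics/g3.png

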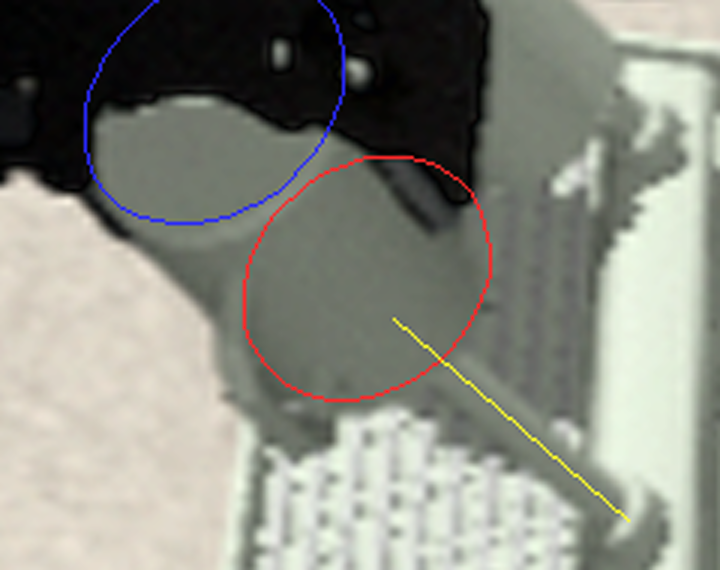

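Emit:
jog_arm --series '[[[0,0,0],[3.7,4.6,1.5],1],[[0,0,0],[4.5,0.5,-9],1],[[0,0,0],[6.8,0.7,-13.4],1],[[0,0,0],[6.8,0.7,-13.4],1],[[0,0,0],[4.5,0.5,-9],1],[[0,0,0],[0,0,0],1]]'

```text
t: 18.4
tool_pos: [0.5812, -0.3575, 0.1252]
tcp_rot: [-0.736, 0.994, -1.428]
contact_force: [0.0, -0.1, -1.1]
width: 0.0611
```

```bash
python3 plan.py 27 6 -7.8 .076;python3 ov.py g4
```

```text
t 18.4 pos [ 0.5812 -0.3575  0.1252] F [ 0.  -0.1 -1.1] q [ 0.73  0.58 -0.12  1.9  -0.69  0.39  1.11]
target [ 0.605  -0.3594  0.077 ] move mm [ 23.8  -2.  -48.2] turn deg [-0.3 -0.2  0.2] m [-0.452 -0.047  0.891] e [ 0.783 -0.5    0.37 ]
now: tip depth 0.0224 tip lateral [-6.7 -0.5 -3.4] beta 15.1
```

View pics/g4s.png

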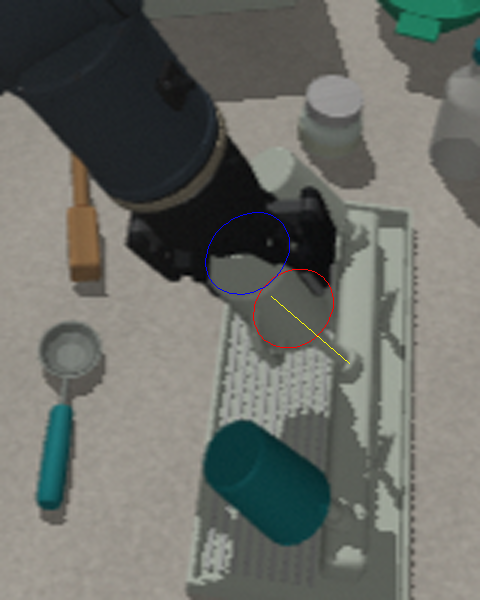

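View pics/g4t.png

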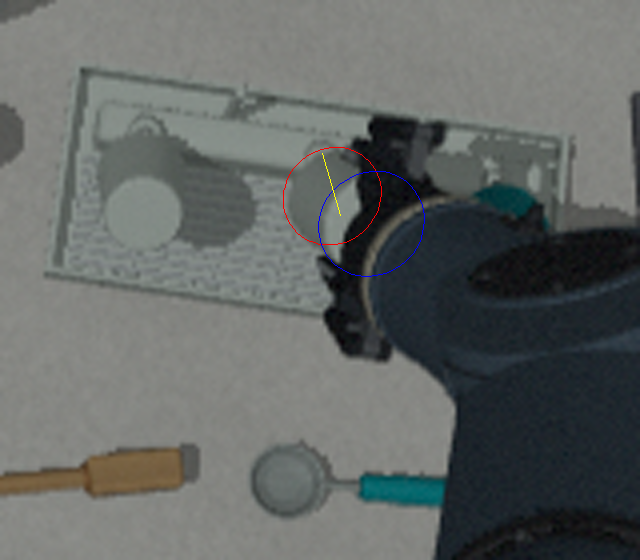

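Emit:
jog_arm --series '[[[0,0,0],[4.5,0.5,-9],1],[[0,0,0],[4.5,0.5,-9],1],[[0,0,0],[4.5,0.5,-9],1],[[0,0,0],[0,0,0],1]]'

```text
t: 18.9
tool_pos: [0.5948, -0.3562, 0.099]
tcp_rot: [-0.736, 0.992, -1.428]
contact_force: [-1.3, -0.6, -0.8]
width: 0.0615
```

```bash
python3 plan.py 27 6 -7.8 .076
```

```text
t 18.9 pos [ 0.5948 -0.3562  0.099 ] F [-1.3 -0.6 -0.8] q [ 0.73  0.63 -0.15  1.9  -0.71  0.34  1.12]
target [ 0.605  -0.3594  0.077 ] move mm [ 10.2  -3.3 -22. ] turn deg [-0.3 -0.1  0.2] m [-0.452 -0.047  0.891] e [ 0.783 -0.5    0.37 ]
now: tip depth 0.0519 tip lateral [-7.  -0.3 -3.5] beta 15.1
```

Emit:
jog_arm --series '[[[0,0,0],[4,0.4,-8],1],[[0,0,0],[3.6,0.4,-7.1],1],[[0,0,0],[1.4,0.1,-2.7],1],[[0,0,0],[0,0,0],1],[[0,0,0],[0,0,0],1]]'

```text
t: 19.4
tool_pos: [0.6037, -0.3562, 0.083]
tcp_rot: [-0.736, 0.991, -1.43]
contact_force: [0.7, 0.3, -1.1]
width: 0.0614
```

```bash
python3 plan.py 27 6 -7.8 .076; python3 ov.py g5
```

```text
t 19.4 pos [ 0.6037 -0.3562  0.083 ] F [ 0.7  0.3 -1.1] q [ 0.73  0.66 -0.17  1.89 -0.72  0.31  1.14]
target [ 0.605  -0.3594  0.077 ] move mm [ 1.3 -3.2 -6. ] turn deg [-0.2 -0.   0.2] m [-0.452 -0.047  0.891] e [ 0.783 -0.5    0.37 ]
now: tip depth 0.0702 tip lateral [-7.6  0.5 -3.8] beta 15.0
```

View pics/g5s.png

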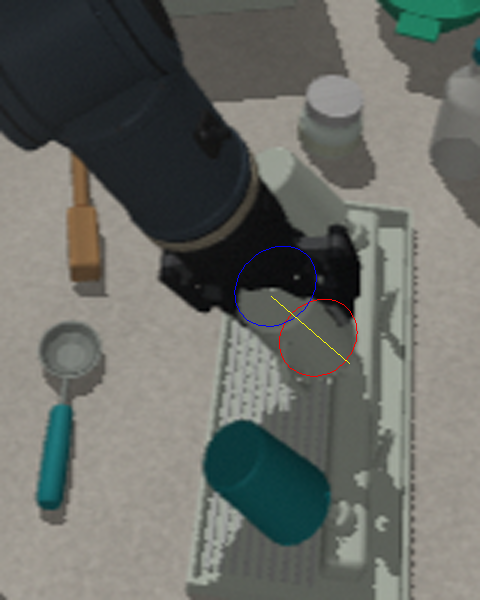

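Emit:
jog_arm --series '[[[0,0,0],[1.4,0,-2.7],1],[[0,0,0],[1.4,0,-2.7],1],[[0,0,0],[0.5,0,-0.9],1],[[0,0,0],[0,0,0],1]]'

```text
t: 19.9
tool_pos: [0.607, -0.356, 0.0763]
tcp_rot: [-0.736, 0.991, -1.43]
contact_force: [-0.6, 1.1, -1.2]
width: 0.061
```

Emit:
jog_arm --series '[[[0,0,0],[0.5,0,-0.9],1],[[0,0,0],[0.5,0,-0.9],1],[[0,0,0],[0,0,0],1]]'

```text
t: 20.2
tool_pos: [0.608, -0.3561, 0.0747]
tcp_rot: [-0.736, 0.991, -1.43]
contact_force: [0.1, 0.6, -1.4]
width: 0.0616
```

Emit:
jog_arm --series '[[[0,0,0],[0.5,0,-0.9],1],[[0,0,0],[0.5,0,-0.9],1],[[0,0,0],[0,0,0],1]]'

```text
t: 20.5
tool_pos: [0.6087, -0.3562, 0.0737]
tcp_rot: [-0.735, 0.99, -1.431]
contact_force: [-6.5, 0.9, 8.7]
width: 0.0614
```

Emit:
jog_arm --series '[[[0,0,0],[0,0,0],1],[[0,0,0],[-0.4,0,0.7],1],[[0,0,0],[0,0,0],1],[[0,0,0],[0,0,0],0.2],[[0,0,0],[0,0,0],0],[[0,0,0],[0,0,0],-0.3],[[0,0,0],[0,0,0],-0.5],[[0,0,0],[0,0,0],-0.7],[[0,0,0],[0,0,0],-1],[[0,0,0],[0,0,0],-1],[[0,0,0],[0,0,0],-1]]' --grip_force 20

```text
t: 21.6
tool_pos: [0.6087, -0.3561, 0.0736]
tcp_rot: [-0.736, 0.991, -1.43]
contact_force: [-0.9, 0.4, -0.1]
width: 0.0854
```

```bash
python3 plan.py 27 6 -7.8 .076; python3 ov.py g6; python3 -c "
from h import *
cv2.imwrite('pics/wrist12.png',capture('wrist'));print(ctrl.get_state()['width'])"
```

```text
t 21.6 pos [ 0.6087 -0.3561  0.0736] F [-0.9  0.4 -0.1] q [ 0.73  0.68 -0.18  1.89 -0.73  0.29  1.14]
target [ 0.605  -0.3594  0.077 ] move mm [-3.7 -3.3  3.4] turn deg [-0.2 -0.   0.2] m [-0.452 -0.047  0.891] e [ 0.783 -0.5    0.37 ]
now: tip depth 0.0808 tip lateral [-7.8  1.  -3.9] beta 15.0
0.08534831505201
```

View pics/g6s.png

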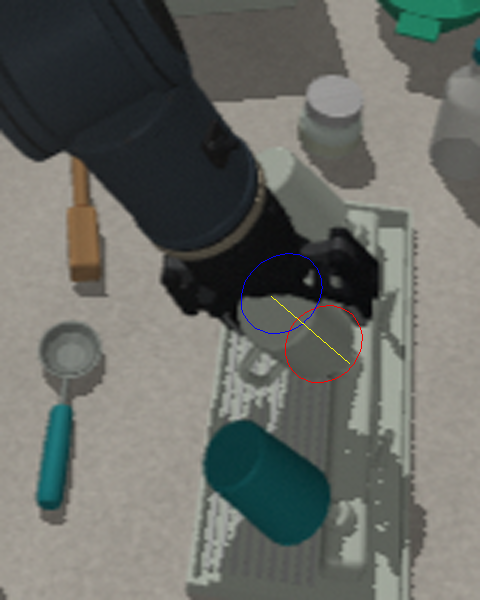

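View pics/wrist12.png

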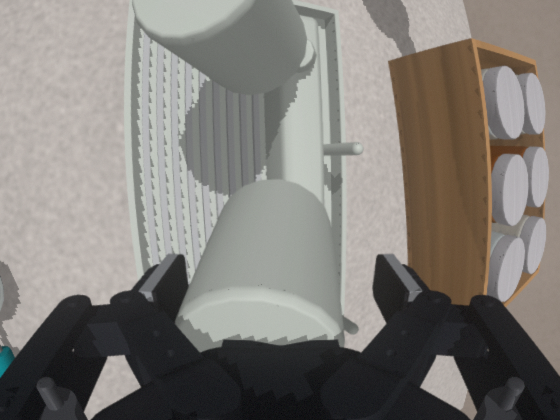

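Emit:
jog_arm --series '[[[0,0,0],[-2.6,0.3,-1.4],-1],[[0,0,0],[-2.6,0.3,-1.4],-1],[[0,0,0],[0,0,0],-1]]'

```text
t: 22.05
tool_pos: [0.6026, -0.3556, 0.0705]
tcp_rot: [-0.736, 0.992, -1.431]
contact_force: [-0.1, 0.0, 0.1]
width: 0.0856
```

```bash
python3 -c "
from h import *
s=ctrl.get_state();print(s['tool_pos'],s['contact_force'],R.from_rotvec(s['tcp_rot']).as_matrix().round(3))
cv2.imwrite('pics/wrist13.png',capture('wrist'))"
```

```text
[ 0.60263158 -0.35563824  0.07050328] [-0.07161194  0.01728388  0.12873952] [[-0.115  0.45   0.885]
 [-0.987  0.048 -0.152]
 [-0.111 -0.892  0.439]]
```

View pics/wrist13.png

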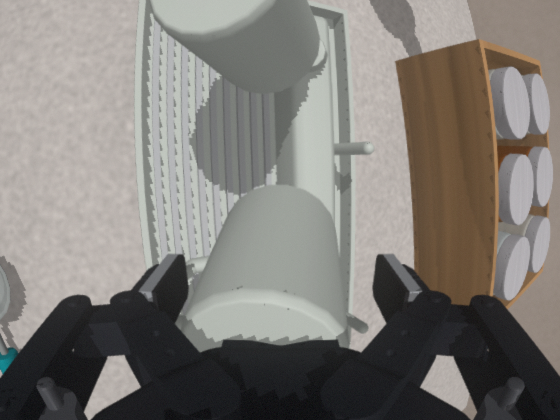

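```bash
python3 -c "
from h import *
a=capture('side');im=cv2.convertScaleAbs(a[270:345,285:365],alpha=1.6,beta=-30);cv2.imwrite('pics/g7.png',cv2.resize(im,None,fx=8,fy=8,interpolation=cv2.INTER_CUBIC))
w=cv2.imread('pics/wrist13.png')[180:350,120:400];cv2.imwrite('pics/g8.png',cv2.resize(cv2.convertScaleAbs(w,alpha=1.4,beta=-30),None,fx=2.8,fy=2.8,interpolation=cv2.INTER_CUBIC))"
```

```text
(no output)
```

View pics/g7.png

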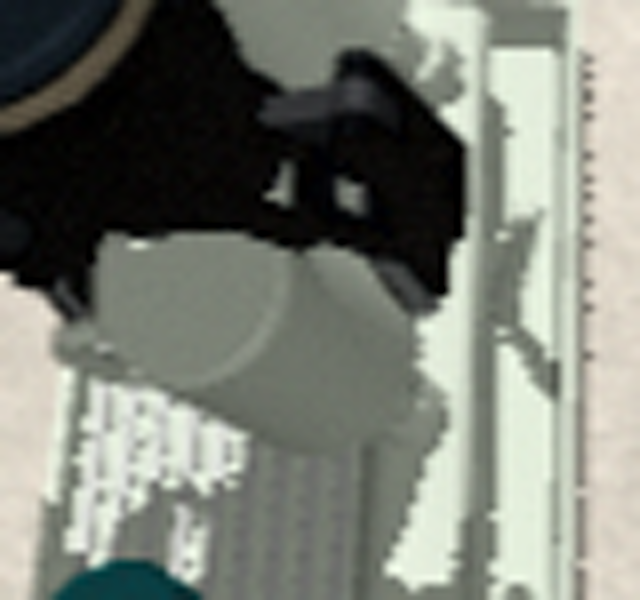

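View pics/g8.png

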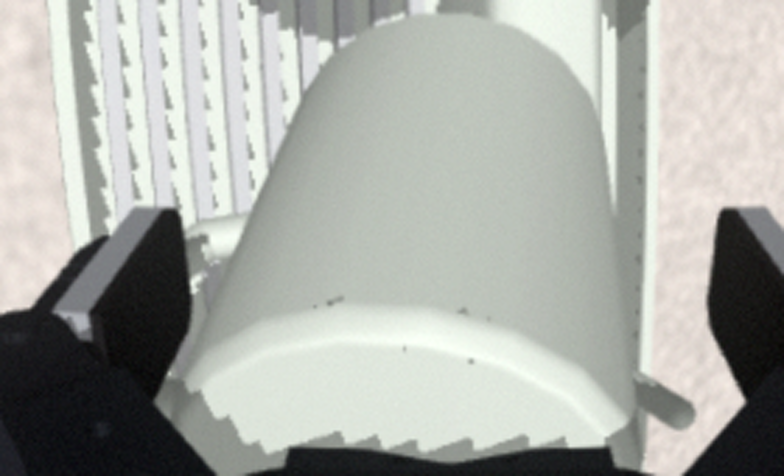

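Emit:
jog_arm --series '[[[0,0,0],[0,4,0],-1],[[0,0,0],[0,4,0],-1],[[0,0,0],[0,0,0],-1],[[0,0,0],[0,0,0],-1]]'

```text
t: 22.55
tool_pos: [0.6035, -0.3472, 0.071]
tcp_rot: [-0.736, 0.99, -1.43]
contact_force: [0.3, -0.4, 0.2]
width: 0.0855
```

```bash
python3 -c "
from h import *
s=ctrl.get_state();print(s['tool_pos'],s['contact_force'])
a=capture('side');im=cv2.convertScaleAbs(a[270:345,285:365],alpha=1.6,beta=-30);cv2.imwrite('pics/g9.png',cv2.resize(im,None,fx=8,fy=8,interpolation=cv2.INTER_CUBIC))
w=capture('wrist')[150:350,120:400];cv2.imwrite('pics/g10.png',cv2.resize(cv2.convertScaleAbs(w,alpha=1.4,beta=-30),None,fx=2.8,fy=2.8,interpolation=cv2.INTER_CUBIC))"
```

```text
[ 0.60353671 -0.34722532  0.07101419] [ 0.34016529 -0.37113529  0.19261067]
```

View pics/g9.png

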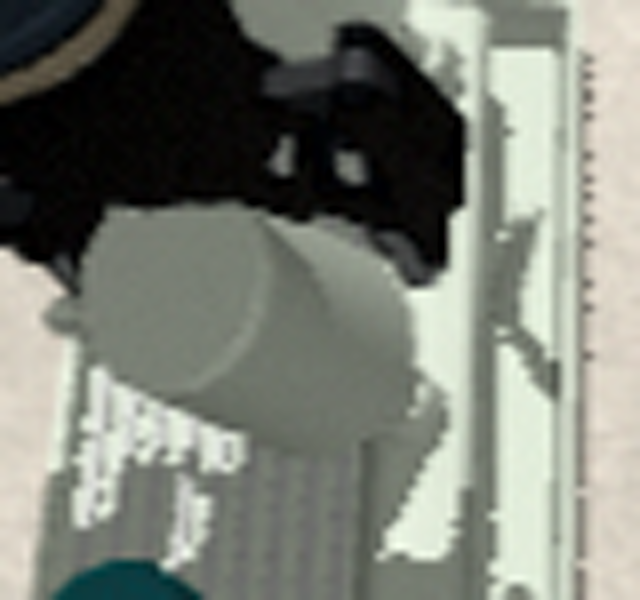

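View pics/g10.png

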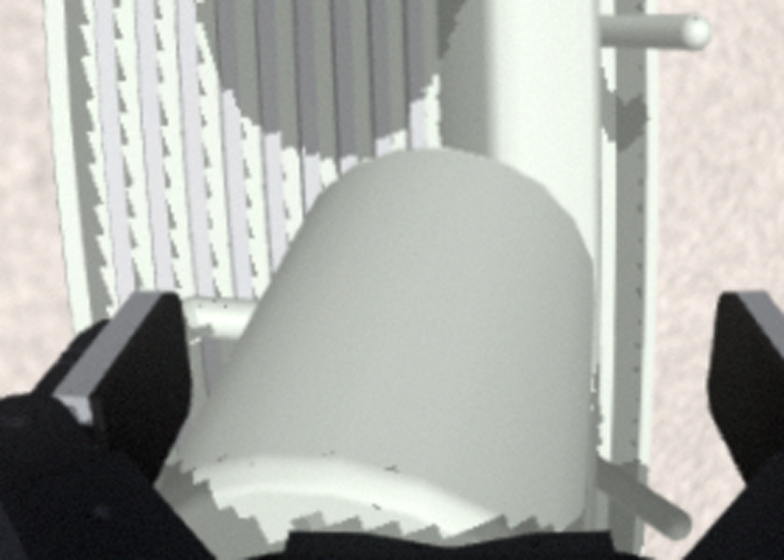

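Emit:
jog_arm --series '[[[0,0,0],[-2.3,-0.2,4.5],-1],[[0,0,0],[-4.5,-0.5,8.9],-1],[[0,0,0],[-4.5,-0.5,8.9],-1],[[0,0,0],[0,0,0],-1]]'

```text
t: 23.05
tool_pos: [0.5918, -0.3497, 0.0951]
tcp_rot: [-0.736, 0.989, -1.433]
contact_force: [-0.7, -0.6, 0.1]
width: 0.0856
```

```bash
python3 -c "
from h import *
s=ctrl.get_state();print(s['tool_pos'],s['contact_force'])
a=capture('side');im=cv2.convertScaleAbs(a[260:345,275:365],alpha=1.6,beta=-30);cv2.imwrite('pics/g11.png',cv2.resize(im,None,fx=7,fy=7,interpolation=cv2.INTER_CUBIC))
w=capture('wrist')[150:350,120:400];cv2.imwrite('pics/g12.png',cv2.resize(cv2.convertScaleAbs(w,alpha=1.4,beta=-30),None,fx=2.8,fy=2.8,interpolation=cv2.INTER_CUBIC))"
```

```text
[ 0.591797   -0.34973535  0.09509344] [-0.72965827 -0.62600399  0.14947532]
```

View pics/g11.png

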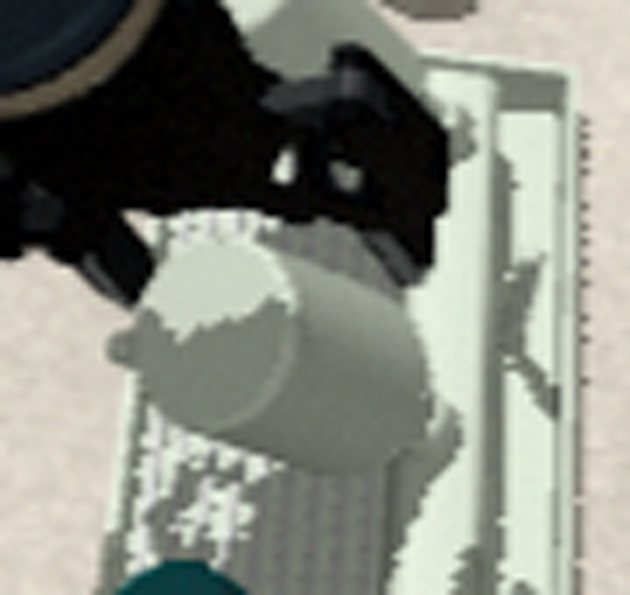

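View pics/g12.png

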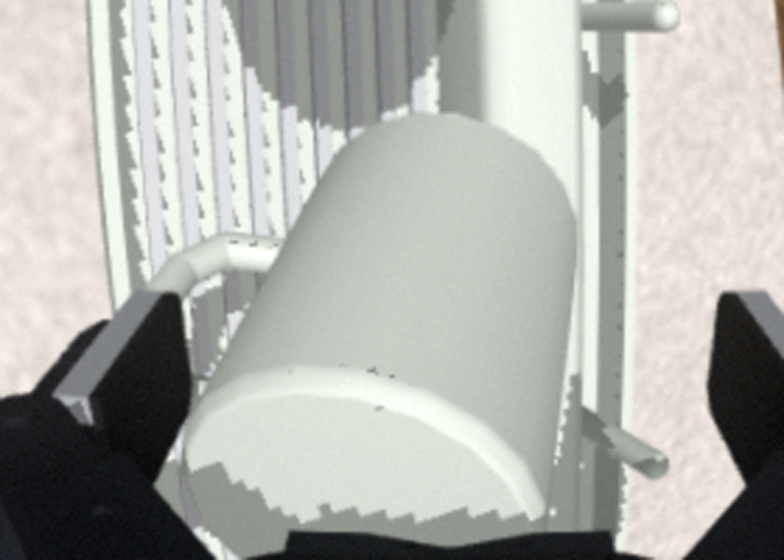

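Emit:
jog_arm --series '[[[0,0,0],[-5.5,-0.3,8],-1],[[0,0,0],[-5.5,-0.3,8],-1],[[0,0,0],[-5.5,-0.3,9],-1],[[0,0,0],[0,0,0],-1]]'

```text
t: 23.55
tool_pos: [0.5752, -0.3506, 0.1199]
tcp_rot: [-0.735, 0.989, -1.433]
contact_force: [0.2, -0.1, 0.4]
width: 0.0854
```

```bash
python3 -c "
from h import *
s=ctrl.get_state();print(s['tool_pos'],s['contact_force'])
w=capture('wrist')[150:350,120:400];cv2.imwrite('pics/g13.png',cv2.resize(cv2.convertScaleAbs(w,alpha=1.4,beta=-30),None,fx=2.8,fy=2.8,interpolation=cv2.INTER_CUBIC))"
```

```text
[ 0.57518787 -0.35056482  0.11993913] [ 0.24899949 -0.11285113  0.44367618]
```

View pics/g13.png

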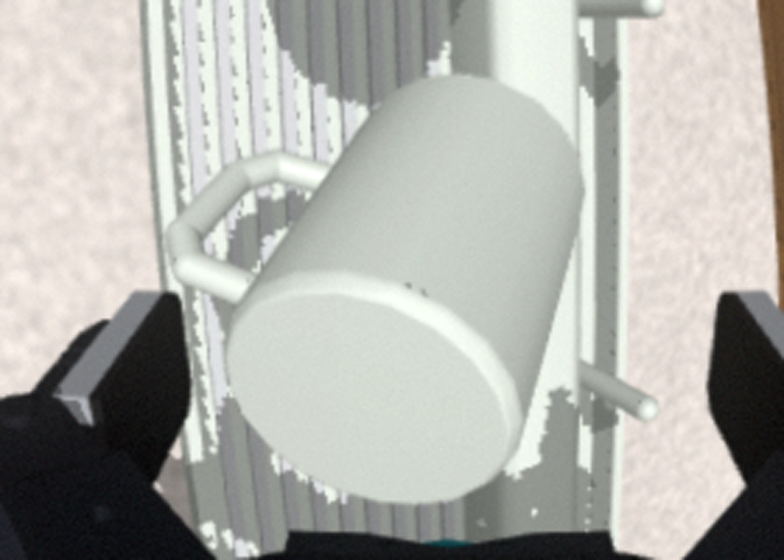

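Emit:
jog_arm --series '[[[0,0,0],[-12,0,25],-1],[[0,0,0],[-15,0,30],-1],[[0,0,0],[-20,0,35],-1],[[0,0,0],[-20,0,30],-1],[[2,5,0],[-20,30,0],-1],[[2,5,0],[-10,40,0],-1],[[0,5,0],[0,40,0],-1],[[0,5,0],[0,40,0],-1],[[0,0,0],[0,0,0],-1]]'

```text
t: 24.5
tool_pos: [0.4815, -0.192, 0.2384]
tcp_rot: [-0.957, 1.299, -1.279]
contact_force: [-0.0, -0.1, -0.1]
width: 0.0856
```

```bash
python3 -c "
from h import *
s=ctrl.get_state();print(s['t'],s['tool_pos'],s['contact_force'],s['joint_pos'].round(2))
a=capture('side');b=capture('top');cv2.imwrite('pics/side20.png',a);cv2.imwrite('pics/top20.png',b)
cv2.imwrite('pics/h1.png',cv2.resize(a[200:410,200:380],None,fx=2.8,fy=2.8,interpolation=cv2.INTER_CUBIC))
cv2.imwrite('pics/h2.png',cv2.resize(b[90:260,40:450],None,fx=1.9,fy=1.9,interpolation=cv2.INTER_CUBIC))"
```

```text
24.5 [ 0.48154083 -0.19203707  0.23841477] [-0.04253669 -0.10808229 -0.05988717] [ 0.3   0.31  0.12  1.89 -0.25  0.89  0.41]
```

View pics/h1.png

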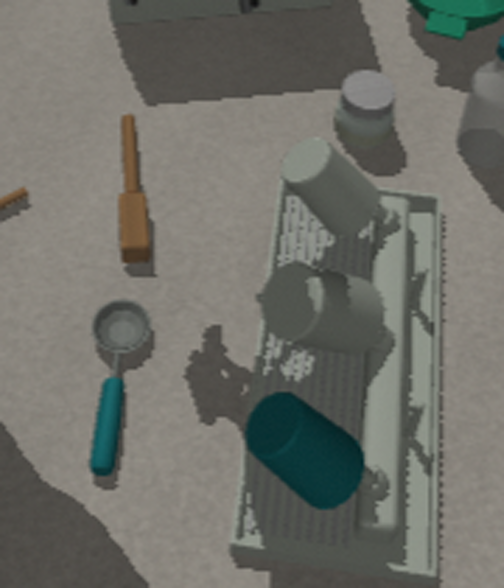

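View pics/h2.png

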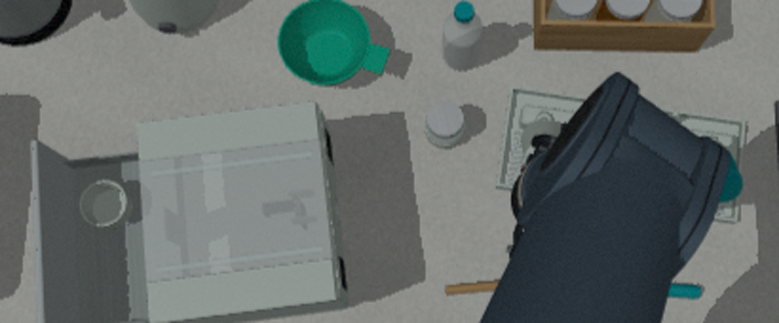

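Emit:
jog_arm --series '[[[0,0,0],[0,40,0],-1],[[0,0,0],[0,45,5],-1],[[0,0,0],[0,45,5],-1],[[0,0,0],[0,45,5],-1],[[0,0,0],[0,45,0],-1],[[0,0,0],[0,20,0],-1],[[0,0,0],[0,0,0],-1]]'

```text
t: 25.3
tool_pos: [0.4785, 0.0422, 0.2532]
tcp_rot: [-0.952, 1.303, -1.287]
contact_force: [-0.2, -0.1, -0.1]
width: 0.0856
```

```bash
python3 -c "
from h import *
s=ctrl.get_state();print(s['t'],s['tool_pos'],s['contact_force'])
a=capture('side');b=capture('top');cv2.imwrite('pics/side21.png',a);cv2.imwrite('pics/top21.png',b)
f=lambda i:cv2.convertScaleAbs(i,alpha=1.5,beta=-20)
cv2.imwrite('pics/h3.png',cv2.resize(f(a[270:350,280:360]),None,fx=7,fy=7,interpolation=cv2.INTER_CUBIC))
cv2.imwrite('pics/h4.png',cv2.resize(f(b[125:215,295:445]),None,fx=5,fy=5,interpolation=cv2.INTER_CUBIC))"
```

```text
25.3 [0.47848749 0.04223302 0.25319397] [-0.23894303 -0.12120901 -0.09925305]
```

View pics/h3.png

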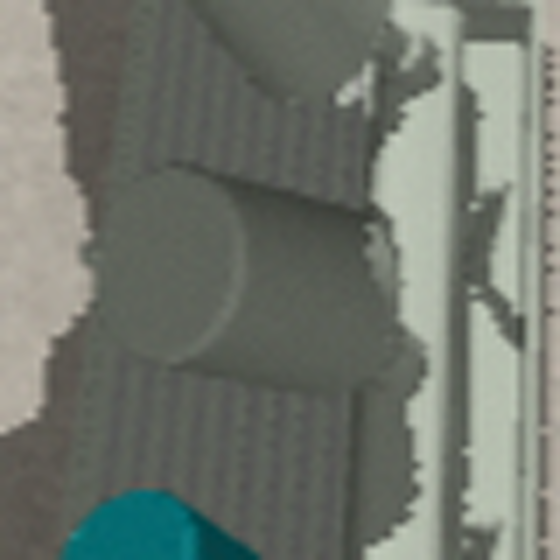

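View pics/h4.png

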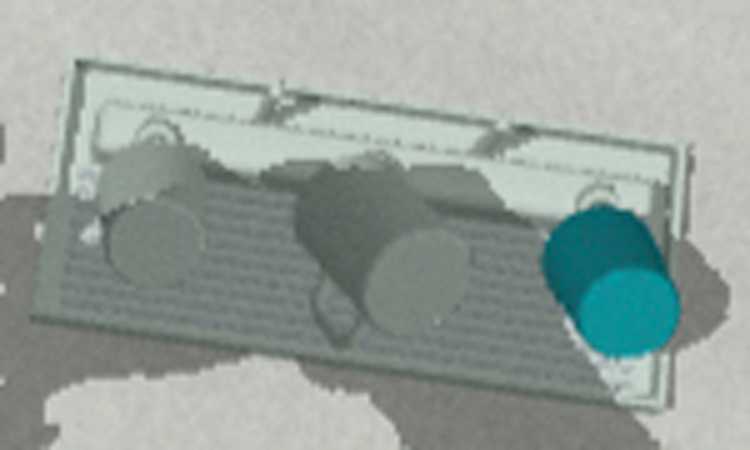

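View pics/top21.png

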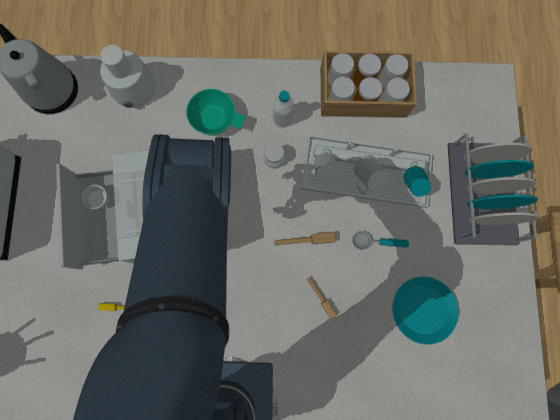

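```bash
python3 - <<'E'
from h import *
from scipy.optimize import least_squares
T=lambda x,y,o,s:((x+.5)/s-.5+o[0],(y+.5)/s-.5+o[1])
S=lambda x,y:T(x,y,(280,270),7);U=lambda x,y:T(x,y,(295,125),5)
c,res=tri([("side",S(168,263)),("top",U(417,280))]);print("closed end",c,res)
root=np.array([.6412,-.3661,.040]);a=np.array([-.638,.083,.766]);a/=np.linalg.norm(a);tip=root+.101*a
# rim: fit axis direction: silhouettes edges in side from (175,162)->(375,215), (185,362)->(345,390); top: (330,170)? axis
cis={k:camera_info(k) for k in("side","top")}
obs={"side":[np.subtract(S(375,215),S(185,165)),np.subtract(S(345,390),S(185,362))],"top":[np.subtract(U(295,215),U(365,295)),np.subtract(U(400,165),U(465,240))]}
def f(p):
    m=np.array([np.sin(p[0])*np.cos(p[1]),np.sin(p[0])*np.sin(p[1]),np.cos(p[0])]);o=[]
    for k in obs:
        q=proj(k,np.array([c,c-.085*m]),cis[k]);d=q[1]-q[0];d/=np.hypot(*d)
        for w in obs[k]: w=w/np.hypot(*w);o.append(d[0]*w[1]-d[1]*w[0])
    return o
for g in([.7,3.0],[.9,-2.5]):
    r=least_squares(f,g);p=r.x;m=np.array([np.sin(p[0])*np.cos(p[1]),np.sin(p[0])*np.sin(p[1]),np.cos(p[0])])
    floor=c-.004*m;d=tip-(c-.085*m);print(np.degrees(p),m.round(2),r.cost,"dist tip-floor",np.linalg.norm(tip-floor).round(4),"tip z in mug",(d@m).round(4),"lat",np.linalg.norm(d-(d@m)*m).round(4))
E
```

```text
closed end [ 0.56312804 -0.36949457  0.10098417] [np.float64(0.0001436726670681718), np.float64(0.0001436726670681202)]
[ 47.70202319 200.47950716] [-0.69 -0.26  0.67] 0.0017718539466240872 dist tip-floor 0.0244 tip z in mug 0.0835 lat 0.0243
[  47.70202315 -159.52049287] [-0.69 -0.26  0.67] 0.00177185394662409 dist tip-floor 0.0244 tip z in mug 0.0835 lat 0.0243
```

```bash
python3 - <<'E'
from h import *
for n in["stick","spoon","jar","bottle","bowl","beaker_a"]:
    for k in nets.cut_out("top",n)[:2]:
        m=k["pixels"].astype(np.uint8);print(n,round(k["score"],2),np.round(cv2.minAreaRect(cv2.findNonZero(m))[0],1))
print(ctrl.sign_off())
E
```

```text
stick 0.68 [321. 297.]
stick 0.65 [110.4 306.4]
spoon 0.75 [ 86.2 215.6]
spoon 0.63 [380. 240.]
jar 0.97 [273.8 155.4]
jar 0.55 [371.1 173.8]
bottle 0.88 [282.8 109. ]
bowl 0.86 [212.6 114.4]
bowl 0.49 [367.5 171.5]
beaker_a 0.77 [324.5 167.5]
beaker_a 0.56 [416.6 181.7]
the job is handed in; nothing more can be done
None
```

I finished the job and handed it in at about 25.5 s of the 66 s allowed. No verdict was reported, so the result rests on my own checks.

**What I did:** I pushed the catch through the hole with the larger beech stick (about 7 N) until the drawer sprang out. I then laid the stick flat on the counter near where it came from. I lifted the mug out upside down and slid it onto the middle prong until the prong's end pressed on the mug's bottom (about 11 N felt). Only then did I open the fingers and back away.

**Last checks:**
- **Mug:** it hangs still on the middle prong. I measured the prong's end about 24 mm from the middle of the mug's inside bottom (limit 30 mm) and 83.5 mm above the rim (limit 84 mm). That height is more than the 81 mm the mug allows, so image error of a few millimetres is included and the true value must be lower.
- **Drawer:** still out in the last top picture, with the pot upright inside it. I had no direct reading of how far it is out.
- **Everything else:** the spoon, jar, bottle, bowl and both beakers are within a few pixels (under 10 mm) of where they started. The robot is clear of everything and the measured force is near zero.

**What was not as planned:**
- **Tilt:** the wrist joint's lower limit kept me from matching the prong's 40° lean. I inserted the mug at about 27°, some 15° off the prong, which fits inside its clearance.
- **After release:** the handle swung down beside the lower finger, and the mug settled leaning a little towards -y. I felt almost no force while backing out.
- **Stick check:** the network's last two reports for the stick were the smaller stick and the yellow one. It did not report the one I used, but the picture shows that one lying on the counter.

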